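Press a lifted stair core home on a city-model block

TASK

On the white city model, the long block that carries the orange stair core has had that core lift off its roof: pull this block straight up out of its snap-fit plot and lay it in the slot of the bench press, pushed back against the stop so that the core is under the ram. Then let go of the block, pull the red-knobbed press lever down until its bar stands in the green band of the scale, pressing the core fully home, and finish while still holding the lever there so that the adhesive pad can grip. Leave the plain-roofed block in its plot and do not disturb the other things on the bench.

Things in the scene. Friction and masses are not known exactly. Their poses are not given: they have to be found in the camera images.
- block_grip (a point): White housing block to repair, 170 x 42 x 48 mm high, 0.15 kg, orange stair core near one end of its roof. Point: half-way up (24 mm above the underside), on its centre line, 107 mm from the core's end, 63 mm from the other. x along the block to the core's end, y across (grip 42 mm across y), z up. Below it a tongue 64 mm long (x), 14 mm wide, reaching 16 mm below the underside.
- board: City model, fixed: plinth 340 x 360 x 30 mm, origin under its centre. Two slots for block tongues, 116 mm apart; sprung steel bars hold each tongue: about 15 N straight up, it snaps free after 4 mm and is clear after 16 mm. Its other buildings are fixed, up to 82 mm above the plinth; 65 mm is free on both sides of each block at its grip point.
- core_top (a point): Centre of the top of the orange stair core (22 x 22 mm), 88 mm from block_grip along the block's x. At the start it stands 5 to 7 mm too high, its blue adhesive pad showing; home, its top is 14 mm above the roof. It slides straight down against about 4 N of friction.
- core (a joint): How far the core has been pressed down (m): 0 to 0.002 at the start, 0.007 fully home.
- plain_grip (a point): The same point of the second block: same size and make, but a plain roof with three flat skylights, no core. It stays where it is.
- press: Blue-grey bench press, fixed. Origin on the table below the ram axis; x from its open front to the column, z up. Base 22 mm high, 110 mm wide, from x = -140 mm. On it two rails, top at 40 mm, 42 mm over both, x = -140 to 20 mm, with a 20 mm wide, 18 mm deep slot between them, open at the front. Dark stop: face at x = 19.5 mm. Head: from x = -32 mm, 152 mm above the table.
- press_nest (a point): Where block_grip lies when the block is seated in the press: press x = -88 mm, 64 mm above the table; x and z as the press. The block lies on the rails, tongue in the slot, core's end against the stop. Bring it low from the front (the head overhangs), lower it 40 to 60 mm in front (-x) of this point, clear of the ram, then slide it in along x.
- ram_face (a point): Centre of the underside of the ram's black rubber pad, 28 mm across; at rest 120 mm above the table, 11 mm above the lifted core of a seated block. The ram comes down 22 mm per radian of lever; the pad is sprung and gives up to 12 mm (about 5 N plus 0.9 N per mm).
- lever (a joint): Angle of the press lever (rad): 0 at rest, leaning 0.35 rad back from upright; grows as the knob is pulled over and down towards the open front (press -x), end stop 1.36. Green band of the scale: 1.04 to 1.24, red beyond. Core met at about 0.5, home at about 0.82. A spring drives it back: about 5 N at the knob at rest, 8 to 10 N in the green band.
- lever_knob (a point): Centre of the red ball knob, 32 mm across, on the end of the 12 mm thick lever bar, 150 mm from lever_hub; 319 mm above the table at rest. Can be pinched from above across the press's y.
- lever_hub (a point): Point on the lever's pivot axis in the plane of its swing, 178 mm above the table, at press y = -52 mm. Axes as the press; the pivot axis is y. At lever angle a the knob is at lever_hub - 0.15 sin(a - 0.35) x + 0.15 cos(a - 0.35) z (m).
- tape: Roll of masking tape lying flat, 96 mm across, 25 mm high; origin under its centre. Bystander.
- sander: Cork sanding block 100 x 55 x 28 mm; origin under its centre. Bystander.
- caliper: Slide caliper lying flat, 190 mm long, up to 16 mm high; origin under its middle. Bystander.
- mug: Blue mug, 80 mm across, 95 mm high; origin under its centre. Bystander.
- pencils: Black pencil cup 72 mm across, 160 mm high with its pencils; origin under its centre. Bystander.
Not all that is in view belongs to the job. What is shaped like the part that bears block_grip but purple is not meant.

How it is judged:
On the way, in this order (a step that is already met when the one before it is completed fails the run):
1. the block with the orange core has been pulled clear of its plot (distance of block_grip from where it was at the start of the episode above 0.025 m and height (world z) of block_grip above 0.075 m and value of joint lever below 0.15 rad), for 0.1 s.
2. the block lies let go in the press slot, against the stop, with the core under the ram and the lever still up (distance between block_grip and press_nest below 0.012 m and horizontal distance between core_top and ram_face below 0.009 m and angle between the x axis of block_grip and the x axis of press_nest, either way round below 0.12 rad and angle between block_grip's own z axis and vertical below 0.05 rad and contact force between the fingers and block below 0.1 N and linear speed of block below 0.02 m/s and value of joint lever below 0.3 rad), for 0.1 s.
At the end, for the whole second after the job is handed in: Through the last second the gripper holds the lever in the green band (1.04 to 1.24 rad); the pad presses the core with over 6 N, core home within 1 mm; the block lies level and square (0.12 rad) within 12 mm of its seat, core within 9 mm of the ram axis; plain block in its plot (value of joint lever between 1.04 and 1.24 rad and contact force between the fingers and lever above 2 N and contact force between pad and core above 6 N and value of joint core above 0.006 m and distance between block_grip and press_nest below 0.012 m and horizontal distance between core_top and ram_face below 0.009 m and angle between the x axis of block_grip and the x axis of press_nest, either way round below 0.12 rad and angle between block_grip's own z axis and vertical below 0.05 rad and distance of plain_grip from where it was at the start of the episode below 0.01 m); the arm keeps its last pose, push and grip.
It fails at once if the plain-roofed block is shifted or pulled (distance of plain_grip from where it was at the start of the episode above 0.01 m).
It fails at once if a bystander is disturbed (distance of any of tape, sander, caliper, mug, pencils from where it was at the start of the episode above 0.03 m).
It also fails if it takes over 69 s, if anything falls off the work surface, if the arm or the gripper's body presses on something with over 40 N, if the wrist force passes 120 N, or if a joint passes its speed limit or range.

ROBOT

A 6-joint arm with a two-finger parallel gripper is mounted at the origin on the work surface. World frame = base frame: x ahead of the robot, y to its left, z up, the work surface at z = 0. Lengths are in m, angles in rad, forces in N, time in s.
With the tool pointing down it reaches from about 0.35 to 0.975 m from the base axis. Payload 17.4 kg.
Tool frame: the origin (TCP) lies between the finger pads; the fingertips stand 22 mm ahead of it and the grasp point (between the pads) lies 3 mm ahead of it; z points along the fingers, y is the direction in which the jaws open and shut (so a half turn about z gives the same grasp; the last joint's range is limited). The gripper opens to 85 mm and grips with 20 to 120 N. Pads are 22 mm wide; open, the fingers measure 114 mm over their backs; the gripper's body (76 mm by 85 mm) begins 54 mm behind the grasp point. The pads swing forward as they close: fully open they stand 13 mm farther back than shut.
Start: joints at [-1.343, 0.116, 1.442, -0, 1.584, -0.038], TCP at [0.177, -0.651, 0.225] pointing down, gripper open.
Joint ranges: [-2.83, 2.83], [-0.83, 2.19], [0.07, 2.5], [-1.14, 4.28], [0.01, 3], [-2.97, 2.97]. Speed limits (rad/s): [1.89, 1.89, 2.22, 3.14, 3.14, 3.14].

INTERFACE

Orientations are given as a unit quaternion [w, x, y, z].
In Python, from station import r, cams gives the robot as it stands.
- The arm moves only by the tool step_arm, never from a script. Its argument "steps" is a list of rows, each an object with "grip": the finger opening in m, from 0 to 0.0854; "travel": the shift along the tool's x, y, z in m, a list of three; "yaw": the turn about the tool's z in rad. A call has 1 to 10 rows; each row is the pose to reach, as a shift and turn from the pose commanded when the call began, along the tool's axes at that moment; what a row does not reach only later rows make up. A row lasts 1/8 s, in which the tool goes at most 62.5 mm and 10.7 degrees, less where a joint would pass 70% of its speed; a pose out of reach is approached as far as the arm can. A call with a gripper value outside its range is refused whole. The fingers move at their own pace and stop on an object; "force" is the grip in N (left out, the last holds). Time passes only in rows, so rows that repeat a pose let the fingers close. It gives the time, the measured TCP pose, the force and the opening at its end, in the units of the state.
- r.sense(): the state, without advancing time (a new reading comes with each control period).
- cams.get_image(name): name is "side" or "top" or "wrist"; returns a dict with "pixels" (400x640x3 uint8, red, green, blue), "range_z" (400x640 float32, m along the optical axis (not along the pixel's ray), 0 where there is no reading), "camera_matrix" (3x3 intrinsics, pixels), "rvec" (rotation vector, rad) and "tvec" (3), from world to camera coordinates, as OpenCV has them; the wrist camera has in their place "T_tool_cam" (4x4, takes a point from camera to tool coordinates, whose origin is the TCP and whose axes are the flange's). Camera axes: x right, y down, z forward; pixel columns grow to the right and rows downward; lengths in m; the calibration is good to about 2 mm. A picture is of the moment at which its call begins: read the wrist's pose just before it.
- r.job_done(): hands the job in, once; it reports no verdict.
The state is a dict: "t": time; "qpos": joint angles; "joint_vel": joint speeds; "joint_torque": joint torques, N m; "ee_pos": TCP position; "tool_rot": TCP orientation; "contact_force": force on the tool from outside, world axes, zero at the start; "wrist_torque": the same for the moment, N m; "gripper_width": finger opening in m.
Only numpy, scipy, OpenCV 4.12 (cv2) and the standard library are available. Lean on these libraries where they do the work, as an engineer would, in place of code of your own. Each camera call takes 0.05 s, during which the arm holds its last target. There are 200 camera calls.

## Working session

There is one attempt and no reset: what is moved stays moved. The work goes in short steps, Python scripts to look and compute and a tool call to move; the robot and the scene stay as the last step left them, time stands still between calls to the robot, and variables do not carry over. Pictures are saved under pics/ and viewed, about 8 in all and at most 12, crops included, and the job is handed in when it is done.

Besides the shell and the picture viewer there is one more tool, called after ">>>" by a JSON object that holds its "op" and its "data". step_arm: Moves the arm, as the interface text tells. Its arguments: {"type":"object","properties":{"steps":{"type":"array","items":{"type":"object","properties":{"grip":{"type":"number"},"travel":{"type":"array","items":{"type":"number"}},"yaw":{"type":"number"}}}},"force":{"type":"number"}},"required":["steps"]}

```bash
mkdir -p pics; ls; cat > h.py <<'E'
import numpy as np, cv2
from station import r, cams
from scipy.spatial.transform import Rotation as R
def grab(n):
    s=r.sense(); d=cams.get_image(n); d['s']=s
    K=d['camera_matrix']; z=d['range_z']
    v,u=np.mgrid[:z.shape[0],:z.shape[1]]
    pc=np.stack([(u-K[0,2])/K[0,0]*z,(v-K[1,2])/K[1,1]*z,z],-1)
    if n=='wrist':
        T=d['T_tool_cam']; q=s['tool_rot']; Rt=R.from_quat([q[1],q[2],q[3],q[0]]).as_matrix()
        p=pc@T[:3,:3].T+T[:3,3]; p=p@Rt.T+np.array(s['ee_pos'])
    else:
        Rm=cv2.Rodrigues(np.array(d['rvec']))[0]; p=(pc-np.array(d['tvec']).ravel())@Rm
    p[z<=0]=np.nan; d['P']=p; return d
def save(d,name): cv2.imwrite('pics/'+name,d['pixels'][:,:,::-1])
E
python3 - <<'E'
from h import *
for n in('side','top'):
    d=grab(n); save(d,n+'0.png'); np.savez('/tmp/'+n,P=d['P'],I=d['pixels'])
print(r.sense())
a=[cv2.imread(f'pics/{n}0.png') for n in('side','top')]
E
```

```text
pics
{'t': 0.1, 'qpos': array([-1.34278342e+00,  1.16479232e-01,  1.44222143e+00, -3.00585850e-05,
        1.58401554e+00, -3.78088273e-02]), 'joint_vel': array([-0.00071497, -0.00265691, -0.00220365, -0.00094833,  0.00024186,
        0.00170483]), 'joint_torque': array([ 9.76968331e-04, -7.33668351e+01, -6.33788037e+01, -1.41023502e-04,
        5.18943314e-03, -2.93102732e-05]), 'ee_pos': array([ 0.17725858, -0.65111524,  0.22389395]), 'tool_rot': array([-5.57808646e-04,  9.91180215e-01,  1.32519683e-01, -6.83055568e-05]), 'contact_force': array([ 0.26566154,  0.63355443, -0.83322522]), 'wrist_torque': array([ 0.00457562,  0.00758252, -0.00133308]), 'gripper_width': 0.08553542974039852}
```

View pics/top0.png

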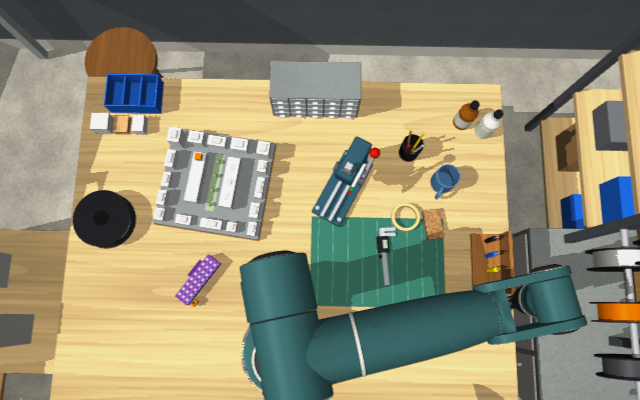

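View pics/side0.png

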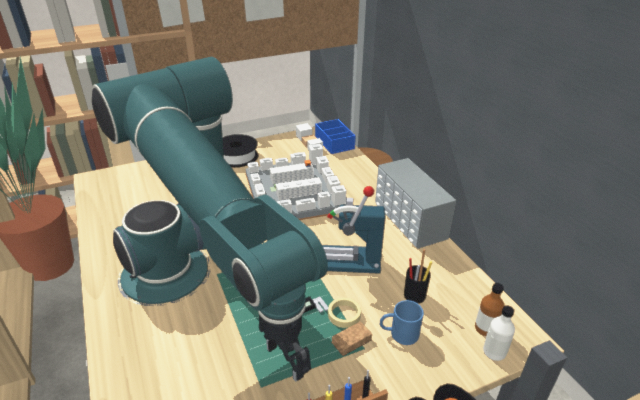

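The top view shows these candidates:
- **Block with the orange core:** about (195,178), with the core at (198,156).
- **Plain block:** (228,182), no core.
- **Purple look-alike:** (198,280), with an orange bit at its end.

The white block with the core inside the city model is the target. The press is at (345,180) with its open front at lower left, and its red knob is at (375,153).

```bash
python3 - <<'E'
from h import *
d=np.load('/tmp/top.npz');P=d['P'];I=d['I']
c=I[120:250,140:400]; cv2.imwrite('pics/c1.png',cv2.resize(c[:,:,::-1],None,fx=3,fy=3,interpolation=cv2.INTER_CUBIC))
for n in('top','side'):
    d=np.load(f'/tmp/{n}.npz');P=d['P'];I=d['I']
    hsv=cv2.cvtColor(I,cv2.COLOR_RGB2HSV)
    for nm,lo,hi in(('orange',(8,170,150),(20,255,255)),('red',(0,190,120),(4,255,255))):
        m=cv2.inRange(hsv,lo,hi); k,l,st,ce=cv2.connectedComponentsWithStats(m)
        for i in range(1,k):
            if st[i,4]>15: print(n,nm,st[i],ce[i],np.nanmedian(P[l==i],0))
    # block roofs: z in 0.074-0.084 within city
    if n=='top':
        z=P[...,2]; w=((z>0.070)&(z<0.086)).astype(np.uint8); w[:, :150]=0;w[:120]=0;w[250:]=0;w[:,290:]=0
        k,l,st,ce=cv2.connectedComponentsWithStats(w,connectivity=4)
        for i in range(1,k):
            if st[i,4]>150:
                q=P[l==i]; rc=cv2.minAreaRect(q[:,:2].astype(np.float32)*1000); print(st[i],ce[i],rc,np.median(q,0))
        # press rails/base
        z=P[120:235,300:400,2]; print(np.histogram(z[np.isfinite(z)],bins=np.arange(0,.24,.01)))
E
```

```text
top orange [462 109   9  10  64] [465.765625 113.171875] [ 0.78385379 -0.58242246  0.1160081 ]
top orange [195 153   7   7  41] [197.82926829 155.85365854] [0.62421139 0.30626437 0.0964521 ]
top orange [509 231   4  38  88] [510.35227273 250.43181818] [ 0.33078508 -0.71139043  0.09790111]
top orange [480 234  20  18 192] [489.625 243.625] [ 0.35884736 -0.67374559  0.0099558 ]
top orange [487 255  14  13 117] [493.66666667 261.42735043] [ 0.30134898 -0.68622942  0.01099538]
top orange [190 299   8   8  27] [194.25925926 302.7037037 ] [0.14651291 0.29966026 0.03052498]
top orange [601 303  39  19 618] [620.8802589  311.45469256] [ 0.14840539 -0.97170088  0.22692391]
top red [370 148  10  10  78] [374.29487179 152.48717949] [ 0.57832753 -0.25293954  0.33021985]
[188 130  17  14 160] [195.68125 136.925  ] ((696.7239990234375, 322.6408996582031), (52.47842788696289, 41.125465393066406), 80.58963775634766) [0.69648318 0.32143961 0.07914604]
[231 137  17  14 167] [239.19161677 143.65868263] ((676.5547485351562, 174.69775390625), (54.999446868896484, 41.44455337524414), 84.39314270019531) [0.67582004 0.17432598 0.07587156]
[184 153  23  50 567] [194.97354497 178.92768959] ((559.1339111328125, 315.12713623046875), (45.79015350341797, 169.76937866210938), 81.8687515258789) [0.54992    0.31527798 0.07782067]
[219 157  22  51 617] [229.3808752 182.1815235] ((544.2081298828125, 200.1943359375), (44.28087615966797, 172.008056640625), 81.7927474975586) [0.54175884 0.20013254 0.07754859]
(array([3619,  544,  727,  185,  128,    1,    0,    1,    2,    1,    0,
          2,    2,    2,    0,    2,   12,   18,   65,   77,  243,  558,
         56]), array([0.  , 0.01, 0.02, 0.03, 0.04, 0.05, 0.06, 0.07, 0.08, 0.09, 0.1 ,
       0.11, 0.12, 0.13, 0.14, 0.15, 0.16, 0.17, 0.18, 0.19, 0.2 , 0.21,
       0.22, 0.23]))
side orange [446 398  11   2  16] [451.     398.6875] [ 0.32643191 -0.96207198  0.46653847]
```

View pics/c1.png

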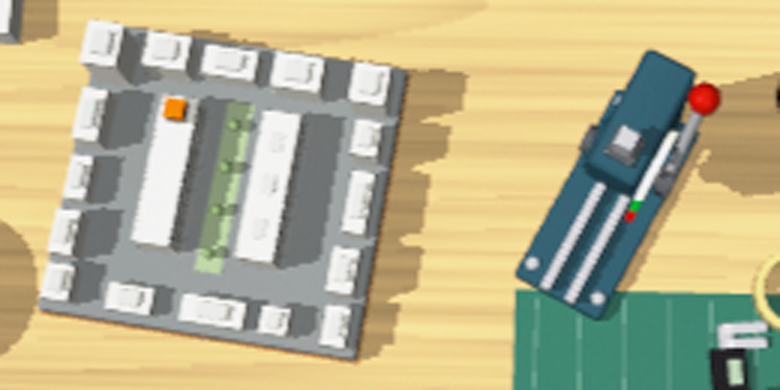

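The crop confirms the choice: the orange core is at (175,110) on the left white block, and the right block with three skylights is the plain one. The press rails run from (545,290) to (615,190), and the knob is at (705,98).

```bash
python3 - <<'E'
from h import *
d=np.load('/tmp/top.npz');P=d['P'];I=d['I']
z=P[...,2]
def rect(lo,hi):
    w=((z>lo)&(z<hi)).astype(np.uint8); w[:,:305]=0;w[:,392:]=0;w[:125]=0;w[230:]=0
    k,l,st,ce=cv2.connectedComponentsWithStats(w)
    for i in range(1,k):
        if st[i,4]>60:
            q=P[l==i]; print(lo,hi,st[i],cv2.minAreaRect(q[:,:2].astype(np.float32)*1000),np.median(q,0))
            b=cv2.boxPoints(cv2.minAreaRect(q[:,:2].astype(np.float32)*1000));print(b.round().tolist())
rect(.014,.028);rect(.032,.05);rect(.014,.05);rect(.195,.225)
q=P[(z>.3)&(z<.36)];print(q.mean(0),q.max(0),len(q))
E
```

```text
0.014 0.028 [312 171  35  50 571] ((516.6184692382812, -138.42788696289062), (64.74576568603516, 163.56723022460938), 62.903564453125) [ 0.50823264 -0.13325026  0.0211611 ]
[[429.0, -130.0], [575.0, -204.0], [604.0, -147.0], [459.0, -72.0]]
0.014 0.028 [330 184  32  43 372] ((486.9924011230469, -191.9201202392578), (37.09145736694336, 160.0888214111328), 61.234703063964844) [ 0.47979446 -0.18773328  0.02088495]
[[408.0, -170.0], [548.0, -247.0], [566.0, -214.0], [426.0, -137.0]]
0.032 0.05 [321 181  21  36 131] ((501.9849548339844, -138.96038818359375), (11.743728637695312, 134.36634826660156), 62.95730209350586) [ 0.50243979 -0.1392805   0.03945834]
[[439.0, -114.0], [559.0, -175.0], [564.0, -164.0], [445.0, -103.0]]
0.032 0.05 [329 185  22  36 124] ((488.2899169921875, -167.02545166015625), (11.879254341125488, 137.07066345214844), 62.895263671875) [ 0.48396708 -0.16629148  0.04056937]
[[425.0, -141.0], [547.0, -204.0], [552.0, -193.0], [430.0, -131.0]]
0.014 0.05 [ 312  171   50   56 1286] ((506.05621337890625, -158.7119140625), (110.21450805664062, 163.39935302734375), 62.616451263427734) [ 0.4959179  -0.1533925   0.02285608]
[[408.0, -170.0], [553.0, -245.0], [604.0, -147.0], [459.0, -72.0]]
0.195 0.225 [335 137  38  46 831] ((595.5619506835938, -198.74142456054688), (74.23574829101562, 142.35662841796875), 63.954864501953125) [ 0.59263236 -0.20426996  0.21235493]
[[515.0, -201.0], [643.0, -263.0], [676.0, -197.0], [548.0, -134.0]]
[ 0.41018651 -0.46248079  0.33065114] [ 0.5947758  -0.24179521  0.35984157] 186
```

```bash
cat >> h.py <<'E'
def plan(*targets):
    """world xyz (+ tool-x heading deg) -> travel, yaw from current pose"""
    s=r.sense(); q=s['tool_rot']; Rt=R.from_quat([q[1],q[2],q[3],q[0]]).as_matrix()
    h=np.degrees(np.arctan2(Rt[1,0],Rt[0,0])); p=np.array(s['ee_pos'])
    print('t',round(s['t'],2),'pos',p.round(4),'heading',round(h,2),'tilt',np.degrees(np.arccos(-Rt[2,2])).round(2),'F',np.round(s['contact_force'],1),'w',round(s['gripper_width'],4))
    for t in targets:
        tr=Rt.T@(np.array(t[:3])-p); y=-np.radians((t[3]-h+180)%360-180)
        print(t,'travel',tr.round(4).tolist(),'yaw',round(y,3))
E
python3 - <<'E'
from h import *
plan((0.35,-0.05,0.3,-8.1),(0.50,0.318,0.3,-8.1))
print(grab('wrist')['T_tool_cam'].round(3)); print(r.sense()['qpos'])
E
```

```text
t 0.1 pos [ 0.1773 -0.6511  0.2239] heading 15.23 tilt 0.06 F [ 0.3  0.6 -0.8] w 0.0855
(0.35, -0.05, 0.3, -8.1) travel [0.3246, -0.5347, -0.0755] yaw 0.407
(0.5, 0.318, 0.3, -8.1) travel [0.566, -0.8504, -0.0751] yaw 0.407
[[ 0.    -0.957 -0.291  0.075]
 [ 1.     0.    -0.    -0.001]
 [ 0.    -0.291  0.957 -0.149]
 [ 0.     0.     0.     1.   ]]
[-1.34280555e+00  1.16364763e-01  1.44207511e+00  9.69713860e-06
  1.58401555e+00 -3.78157387e-02]
```

```bash
python3 - <<'E'
from h import *
plan((0.35,-0.05,0.3,110),(0.537,0.318,0.32,171.9))
E
```

```text
t 0.15 pos [ 0.1773 -0.6512  0.2241] heading 15.23 tilt 0.05 F [ 0.5  0.1 -0.5] w 0.0856
(0.35, -0.05, 0.3, 110) travel [0.3246, -0.5347, -0.0755] yaw -1.654
(0.537, 0.318, 0.32, 171.9) travel [0.6017, -0.8407, -0.0952] yaw -2.734
```

>>> {"op": "step_arm", "data": {"steps": [{"travel": [0.02,-0.03,-0.04],"yaw": -0.18},{"travel": [0.05,-0.08,-0.08],"yaw": -0.36},{"travel": [0.08,-0.13,-0.095],"yaw": -0.54},{"travel": [0.11,-0.18,-0.095],"yaw": -0.72},{"travel": [0.145,-0.235,-0.095],"yaw": -0.9},{"travel": [0.18,-0.29,-0.095],"yaw": -1.08},{"travel": [0.215,-0.345,-0.095],"yaw": -1.26},{"travel": [0.25,-0.4,-0.095],"yaw": -1.44},{"travel": [0.285,-0.455,-0.095],"yaw": -1.62},{"travel": [0.32,-0.51,-0.095],"yaw": -1.8}]}}

```text
invalid input at $.steps[0]: expected keys grip, travel, yaw
```

```bash
python3 - <<'E'
from h import *
plan((0.537,0.318,0.32,171.9))
E
```

```text
t 0.15 pos [ 0.1773 -0.6512  0.2241] heading 15.23 tilt 0.05 F [ 0.5  0.1 -0.5] w 0.0856
(0.537, 0.318, 0.32, 171.9) travel [0.6017, -0.8407, -0.0952] yaw -2.734
```

>>> {"op": "step_arm", "data": {"steps": [{"grip": 0.085,"travel": [0.02,-0.03,-0.04],"yaw": -0.18},{"grip": 0.085,"travel": [0.05,-0.08,-0.08],"yaw": -0.36},{"grip": 0.085,"travel": [0.08,-0.13,-0.095],"yaw": -0.54},{"grip": 0.085,"travel": [0.11,-0.18,-0.095],"yaw": -0.72},{"grip": 0.085,"travel": [0.145,-0.235,-0.095],"yaw": -0.9},{"grip": 0.085,"travel": [0.18,-0.29,-0.095],"yaw": -1.08},{"grip": 0.085,"travel": [0.215,-0.345,-0.095],"yaw": -1.26},{"grip": 0.085,"travel": [0.25,-0.4,-0.095],"yaw": -1.44},{"grip": 0.085,"travel": [0.285,-0.455,-0.095],"yaw": -1.62},{"grip": 0.085,"travel": [0.32,-0.51,-0.095],"yaw": -1.8}]}}

```text
t: 1.4
ee_pos: [0.3463, -0.0923, 0.3197]
tool_rot: [0.0, 0.513, 0.858, 0.0]
contact_force: [1.1, -0.6, 0.4]
gripper_width: 0.085
```

```bash
python3 - <<'E'
from h import *
plan((0.537,0.318,0.32,171.9))
E
```

```text
t 1.4 pos [ 0.3463 -0.0923  0.3197] heading 118.22 tilt 0.05 F [ 1.1 -0.6  0.4] w 0.085
(0.537, 0.318, 0.32, 171.9) travel [0.2714, 0.3621, -0.0002] yaw -0.937
```

>>> {"op": "step_arm", "data": {"steps": [{"grip": 0.085,"travel": [0.035,0.045,0],"yaw": -0.16},{"grip": 0.085,"travel": [0.07,0.09,0],"yaw": -0.32},{"grip": 0.085,"travel": [0.105,0.14,0],"yaw": -0.48},{"grip": 0.085,"travel": [0.14,0.19,0],"yaw": -0.64},{"grip": 0.085,"travel": [0.175,0.235,0],"yaw": -0.8},{"grip": 0.085,"travel": [0.21,0.28,0],"yaw": -0.93},{"grip": 0.085,"travel": [0.245,0.325,0],"yaw": -0.937},{"grip": 0.085,"travel": [0.271,0.362,0],"yaw": -0.937},{"grip": 0.085,"travel": [0.271,0.362,0],"yaw": -0.937},{"grip": 0.085,"travel": [0.271,0.362,0],"yaw": -0.937}]}}

```text
t: 2.65
ee_pos: [0.5393, 0.3143, 0.3193]
tool_rot: [-0.0, 0.073, 0.997, -0.0]
contact_force: [0.5, -0.1, 0.0]
gripper_width: 0.0852
```

```bash
python3 - <<'E'
from h import *
d=grab('wrist'); save(d,'w1.png'); P=d['P'];I=d['pixels'];np.savez('/tmp/w1',P=P,I=I)
hsv=cv2.cvtColor(I,cv2.COLOR_RGB2HSV)
z=P[...,2]
m=cv2.inRange(hsv,(8,170,120),(20,255,255));q=P[(m>0)&(z>.09)];print('core',len(q),np.median(q,0),cv2.minAreaRect(q[:,:2].astype(np.float32)*1000))
w=((z>0.072)&(z<0.084)).astype(np.uint8)
k,l,st,ce=cv2.connectedComponentsWithStats(w,connectivity=4)
for i in range(1,k):
    if st[i,4]>2000:
        q=P[l==i]; print(st[i],cv2.minAreaRect(q[:,:2].astype(np.float32)*1000),np.median(q,0))
plan((0.537,0.318,0.32,171.9))
E
```

```text
core 322 [0.62837224 0.30696152 0.09741806] ((628.552978515625, 306.9306640625), (19.33574104309082, 21.51506996154785), 82.08003234863281)
[ 304  107   40  147 5087] ((563.4131469726562, 316.2669982910156), (42.610939025878906, 169.31077575683594), 82.15423583984375) [0.54906869 0.31857353 0.07789678]
[ 195  108   52  147 5654] ((547.8348388671875, 201.66363525390625), (42.694541931152344, 169.7249755859375), 81.86814880371094) [0.53970087 0.20304326 0.07797283]
t 2.7 pos [0.5392 0.3139 0.3198] heading 171.57 tilt 0.01 F [ 0.6 -0.6 -0.9] w 0.0849
(0.537, 0.318, 0.32, 171.9) travel [0.0028, 0.0037, -0.0002] yaw -0.006
```

View pics/w1.png

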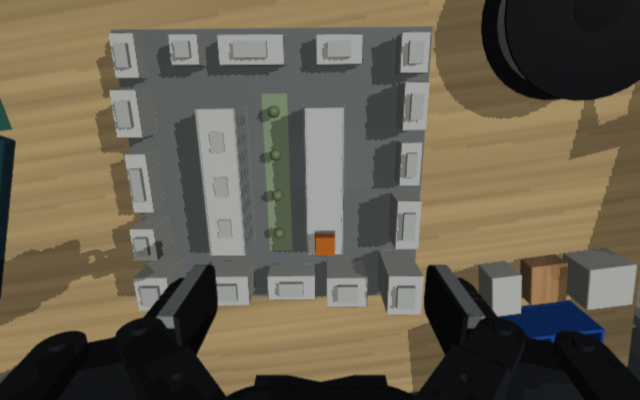

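The wrist view shows the target block at (325,180) with its core at (325,244), and the plain block at (222,180). Roof size (169x43 mm), roof height (0.078 m) and core height (0.097 m) all match the description. block_grip is at about (0.5405, 0.319), heading -7.9°.

```bash
python3 - <<'E'
from h import *
plan((0.5405,0.319,0.06,172.1))
E
```

```text
t 2.7 pos [0.5392 0.3139 0.3198] heading 171.57 tilt 0.01 F [ 0.6 -0.6 -0.9] w 0.0849
(0.5405, 0.319, 0.06, 172.1) travel [-0.0005, 0.0052, 0.2598] yaw -0.009
```

>>> {"op": "step_arm", "data": {"steps": [{"grip": 0.085,"travel": [-0.0005,0.005,0.03],"yaw": -0.009},{"grip": 0.085,"travel": [-0.0005,0.005,0.08],"yaw": -0.009},{"grip": 0.085,"travel": [-0.0005,0.005,0.13],"yaw": -0.009},{"grip": 0.085,"travel": [-0.0005,0.005,0.17],"yaw": -0.009},{"grip": 0.085,"travel": [-0.0005,0.005,0.2],"yaw": -0.009},{"grip": 0.085,"travel": [-0.0005,0.005,0.23],"yaw": -0.009},{"grip": 0.085,"travel": [-0.0005,0.005,0.25],"yaw": -0.009},{"grip": 0.085,"travel": [-0.0005,0.005,0.26],"yaw": -0.009},{"grip": 0.085,"travel": [-0.0005,0.005,0.26],"yaw": -0.009},{"grip": 0.085,"travel": [-0.0005,0.005,0.26],"yaw": -0.009}]}}

```text
t: 3.95
ee_pos: [0.5412, 0.3197, 0.0608]
tool_rot: [0.001, 0.069, 0.998, 0.0]
contact_force: [0.2, 0.3, -0.3]
gripper_width: 0.0851
```

>>> {"op": "step_arm", "data": {"force": 60, "steps": [{"grip": 0.03,"travel": [0,0,0],"yaw": 0},{"grip": 0.03,"travel": [0,0,0],"yaw": 0},{"grip": 0.03,"travel": [0,0,0],"yaw": 0},{"grip": 0.03,"travel": [0,0,0],"yaw": 0},{"grip": 0.03,"travel": [0,0,0],"yaw": 0},{"grip": 0.03,"travel": [0,0,0],"yaw": 0},{"grip": 0.03,"travel": [0,0,0],"yaw": 0}]}}

```text
t: 4.82
ee_pos: [0.5408, 0.3194, 0.0603]
tool_rot: [0.0, 0.069, 0.998, -0.0]
contact_force: [-2.4, -3.1, 5.3]
gripper_width: 0.0406
```

```bash
python3 - <<'E'
from h import *
plan((0.5405,0.319,0.16,172.1))
E
```

```text
t 4.83 pos [0.5408 0.3194 0.0603] heading 172.11 tilt 0.02 F [-2.4 -3.1  5.3] w 0.0406
(0.5405, 0.319, 0.16, 172.1) travel [0.0002, -0.0004, -0.0997] yaw 0.0
```

>>> {"op": "step_arm", "data": {"force": 80, "steps": [{"grip": 0.03,"travel": [0,0,-0.002],"yaw": 0},{"grip": 0.03,"travel": [0,0,-0.005],"yaw": 0},{"grip": 0.03,"travel": [0,0,-0.01],"yaw": 0},{"grip": 0.03,"travel": [0,0,-0.016],"yaw": 0},{"grip": 0.03,"travel": [0,0,-0.025],"yaw": 0},{"grip": 0.03,"travel": [0,0,-0.04],"yaw": 0},{"grip": 0.03,"travel": [0,0,-0.065],"yaw": 0},{"grip": 0.03,"travel": [0,0,-0.095],"yaw": 0},{"grip": 0.03,"travel": [0,0,-0.12],"yaw": 0},{"grip": 0.03,"travel": [0,0,-0.13],"yaw": 0}]}}

```text
t: 6.08
ee_pos: [0.5411, 0.3197, 0.1921]
tool_rot: [0.001, 0.069, 0.998, 0.001]
contact_force: [0.5, 0.0, -0.6]
gripper_width: 0.0395
```

```bash
python3 - <<'E'
from h import *
d=grab('wrist'); save(d,'w2.png'); P=d['P'];I=d['pixels']
hsv=cv2.cvtColor(I,cv2.COLOR_RGB2HSV); m=cv2.inRange(hsv,(8,170,120),(20,255,255))
k,l,st,ce=cv2.connectedComponentsWithStats(m)
for i in range(1,k):
    if st[i,4]>100:print(st[i],np.nanmedian(P[l==i],0))
d=grab('top');P=d['P'];z=P[...,2];I=d['pixels'];save(d,'top1.png')
hsv=cv2.cvtColor(I,cv2.COLOR_RGB2HSV); m=cv2.inRange(hsv,(8,170,120),(20,255,255))
q=P[(m>0)&(z>.12)&(P[...,1]>0.1)];print(len(q),np.median(q,0) if len(q) else 0)
plan((0.385,0.05,0.19,153))
E
```

```text
25 [0.62220226 0.30014967 0.23057177]
t 6.17 pos [0.5409 0.3196 0.1909] heading 172.11 tilt 0.1 F [-0.3 -0.6 -0.8] w 0.0394
(0.385, 0.05, 0.19, 153) travel [0.1175, -0.2885, 0.0004] yaw 0.334
```

View pics/w2.png

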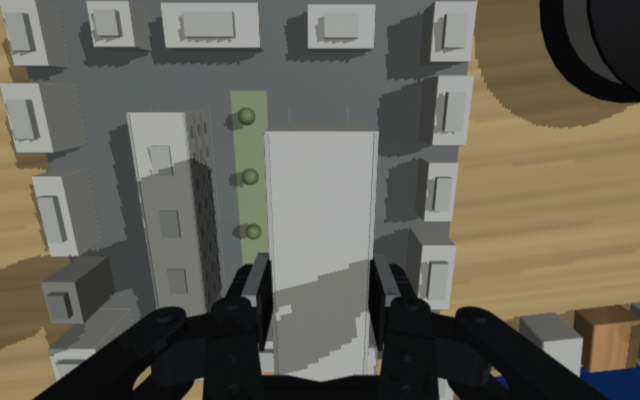

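The block is held straight between the fingers and clear of the plot, and the plain block at (170,210) has not moved. Next I look at the press from the side while holding the block.

```bash
python3 - <<'E'
from h import *
plan((0.515,-0.028,0.31,152.9))
E
```

```text
t 6.17 pos [0.5409 0.3196 0.1909] heading 172.11 tilt 0.1 F [-0.3 -0.6 -0.8] w 0.0394
(0.515, -0.028, 0.31, 152.9) travel [-0.0222, -0.3478, -0.1194] yaw 0.335
```

>>> {"op": "step_arm", "data": {"steps": [{"grip": 0.03,"travel": [0,-0.015,-0.02],"yaw": 0},{"grip": 0.03,"travel": [-0.002,-0.05,-0.05],"yaw": 0.05},{"grip": 0.03,"travel": [-0.005,-0.1,-0.08],"yaw": 0.1},{"grip": 0.03,"travel": [-0.009,-0.15,-0.1],"yaw": 0.16},{"grip": 0.03,"travel": [-0.013,-0.2,-0.12],"yaw": 0.22},{"grip": 0.03,"travel": [-0.017,-0.25,-0.12],"yaw": 0.28},{"grip": 0.03,"travel": [-0.02,-0.3,-0.12],"yaw": 0.32},{"grip": 0.03,"travel": [-0.022,-0.335,-0.12],"yaw": 0.335},{"grip": 0.03,"travel": [-0.022,-0.348,-0.12],"yaw": 0.335},{"grip": 0.03,"travel": [-0.022,-0.348,-0.12],"yaw": 0.335}]}}

```text
t: 7.42
ee_pos: [0.5144, -0.0287, 0.3098]
tool_rot: [-0.0, 0.235, 0.972, 0.0]
contact_force: [0.2, 0.8, -1.8]
gripper_width: 0.0394
```

>>> {"op": "step_arm", "data": {"steps": [{"grip": 0.03,"travel": [0,0,0],"yaw": 0},{"grip": 0.03,"travel": [0,0,0],"yaw": 0}]}}

```text
t: 7.68
ee_pos: [0.5148, -0.0273, 0.3096]
tool_rot: [-0.0, 0.234, 0.972, 0.0]
contact_force: [0.3, -0.2, -1.4]
gripper_width: 0.0393
```

```bash
python3 - <<'E'
from h import *
d=grab('wrist'); save(d,'w3.png'); P=d['P'];np.savez('/tmp/w3',P=P,I=d['pixels'])
z=P[...,2]
def rect(lo,hi,big):
    w=((z>lo)&(z<hi)&(P[...,1]<0)&(P[...,0]>.38)).astype(np.uint8)
    k,l,st,ce=cv2.connectedComponentsWithStats(w)
    for i in range(1,k):
        if st[i,4]>big:
            q=P[l==i]; rc=cv2.minAreaRect(q[:,:2].astype(np.float32)*1000); print(lo,hi,st[i],rc,np.median(q,0).round(4)); print(cv2.boxPoints(rc).round(1).tolist())
rect(.017,.027,500);rect(.034,.046,200);rect(.017,.046,1000);rect(.19,.225,500)
plan()
# block rear end relative to the tool
s=d['s'];q=s['tool_rot'];Rt=R.from_quat([q[1],q[2],q[3],q[0]]).as_matrix()
L=(P-s['ee_pos'])@Rt
for c in(290,320,345):
    col=L[:,c]; g=[(v,*col[v].round(4)) for v in range(400) if abs(col[v,2]+.018)<.006]; print(c,g[0] if g else 0,g[len(g)//2] if g else 0)
E
```

```text
0.017 0.027 [ 178  136   34  135 2734] ((501.2236022949219, -196.39248657226562), (33.601409912109375, 180.82012939453125), 62.36732482910156) [ 0.4935 -0.1945  0.0217]
[[413.29998779296875, -169.3000030517578], [573.5, -253.1999969482422], [589.0999755859375, -223.39999389648438], [428.8999938964844, -139.60000610351562]]
0.017 0.027 [ 207  136   28  123 1663] ((507.83929443359375, -160.88926696777344), (30.524173736572266, 160.03762817382812), 62.63312530517578) [ 0.5026 -0.1575  0.0218]
[[429.79998779296875, -137.6999969482422], [571.9000244140625, -211.1999969482422], [585.9000244140625, -184.10000610351562], [443.79998779296875, -110.5999984741211]]
0.017 0.027 [ 234  136   35  128 2893] ((529.3599853515625, -128.12295532226562), (35.838993072509766, 169.76841735839844), 64.98323822021484) [ 0.5212 -0.1239  0.0218]
[[444.8999938964844, -108.5], [598.7000122070312, -180.3000030517578], [613.9000244140625, -147.8000030517578], [460.0, -76.0]]
0.017 0.027 [  13  204   78   69 1932] ((451.7996826171875, -390.9562683105469), (94.6929702758789, 96.03031921386719), 14.265654563903809) 
[... 1878 characters left out ...]
65332), 72.99092864990234) [ 0.5315 -0.1814  0.2086]
[[483.20001220703125, -195.5], [538.7999877929688, -212.5], [559.2999877929688, -145.60000610351562], [503.6000061035156, -128.60000610351562]]
t 7.72 pos [ 0.5148 -0.0274  0.3096] heading 152.99 tilt 0.01 F [-1.4 -0.6 -1.4] w 0.0398
290 (129, np.float64(0.062), np.float64(-0.0103), np.float64(-0.0137)) (251, np.float64(0.0144), np.float64(-0.0111), np.float64(-0.0181))
320 (129, np.float64(0.0619), np.float64(0.0009), np.float64(-0.0126)) (253, np.float64(0.0138), np.float64(0.0009), np.float64(-0.0188))
345 (129, np.float64(0.062), np.float64(0.0103), np.float64(-0.0136)) (253, np.float64(0.0138), np.float64(0.0109), np.float64(-0.0188))
```

View pics/w3.png

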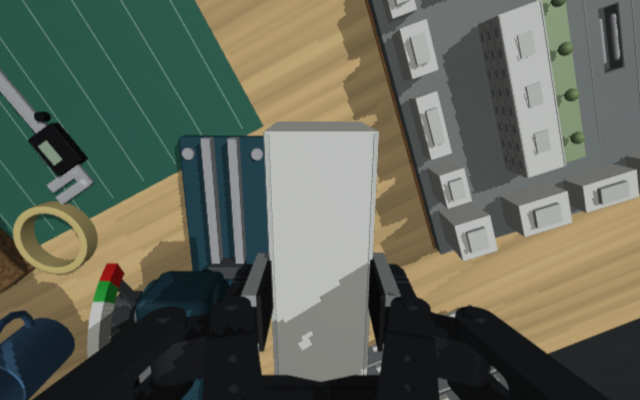

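The press rails measure 42.5 x 161 mm at z 0.040, which is correct; they appear at (205..240, 138..265). The green/red scale end is at (105,285), near where the gripper will pass, so I check its clearance next.

```bash
cat >> h.py <<'E'
PD=np.array([.8877,-.4605]); PO=np.array([.5632,-.1852]); PY=np.array([.4605,.8877])
def W(x,y,z,h=152.58): return (*(PO+x*PD+y*PY),z,h)
def press(P): 
    d=P[...,:2]-PO; return np.stack([d@PD,d@PY,P[...,2]],-1)
E
python3 - <<'E'
from h import *
a=np.load('/tmp/w3.npz');P=press(a['P']);hsv=cv2.cvtColor(a['I'],cv2.COLOR_RGB2HSV)
for lo,hi in(((50,170,80),(70,255,255)),((0,180,80),(6,255,255))):
    m=cv2.inRange(hsv,lo,hi);m[:240]=0;m[330:]=0;m[:,150:]=0;q=P[m>0];q=q[np.isfinite(q[:,0])]
    print(len(q),np.percentile(q,[5,50,95],axis=0).round(3).tolist())
t=np.load('/tmp/top.npz');print('knob rest',press(np.array([.5823,-.2525,.319])))
plan(W(-.30,.0,.25),W(-.145,0,.12),W(-.145,0,.08))
E
```

```text
197 [[-0.057, -0.042, 0.226], [-0.053, -0.038, 0.231], [-0.049, -0.035, 0.235]]
325 [[-0.066, -0.042, 0.211], [-0.061, -0.035, 0.218], [-0.053, -0.034, 0.224]]
knob rest [ 0.04794672 -0.05094666  0.319     ]
t 7.72 pos [ 0.5148 -0.0274  0.3096] heading 152.99 tilt 0.01 F [-1.4 -0.6 -1.4] w 0.0398
(np.float64(0.29689000000000004), np.float64(-0.04705000000000001), 0.25, 152.58) travel [0.1852, -0.1164, 0.0596] yaw 0.007
(np.float64(0.4344835), np.float64(-0.1184275), 0.12, 152.58) travel [0.0302, -0.1175, 0.1896] yaw 0.007
(np.float64(0.4344835), np.float64(-0.1184275), 0.08, 152.58) travel [0.0302, -0.1175, 0.2296] yaw 0.007
```

```bash
python3 - <<'E'
from h import *
plan(W(-.20,.06,.28),W(-.2,0,.12),W(-.15,0,.097))
E
```

```text
t 7.72 pos [ 0.5148 -0.0274  0.3096] heading 152.99 tilt 0.01 F [-1.4 -0.6 -1.4] w 0.0398
(np.float64(0.41329), np.float64(-0.039837999999999985), 0.28, 152.58) travel [0.0848, -0.0571, 0.0296] yaw 0.007
(np.float64(0.38566), np.float64(-0.09309999999999999), 0.12, 152.58) travel [0.0852, -0.1171, 0.1896] yaw 0.007
(np.float64(0.430045), np.float64(-0.116125), 0.097, 152.58) travel [0.0352, -0.1175, 0.2126] yaw 0.007
```

>>> {"op": "step_arm", "data": {"steps": [{"grip": 0.03,"travel": [0.03,-0.02,0.01],"yaw": 0.007},{"grip": 0.03,"travel": [0.07,-0.05,0.03],"yaw": 0.007},{"grip": 0.03,"travel": [0.085,-0.09,0.06],"yaw": 0.007},{"grip": 0.03,"travel": [0.085,-0.117,0.1],"yaw": 0.007},{"grip": 0.03,"travel": [0.085,-0.117,0.15],"yaw": 0.007},{"grip": 0.03,"travel": [0.085,-0.117,0.185],"yaw": 0.007},{"grip": 0.03,"travel": [0.075,-0.117,0.205],"yaw": 0.007},{"grip": 0.03,"travel": [0.05,-0.117,0.212],"yaw": 0.007},{"grip": 0.03,"travel": [0.035,-0.117,0.212],"yaw": 0.007},{"grip": 0.03,"travel": [0.035,-0.117,0.212],"yaw": 0.007}]}}

```text
t: 8.98
ee_pos: [0.4306, -0.1163, 0.0974]
tool_rot: [-0.0, 0.237, 0.971, 0.0]
contact_force: [-0.4, 0.2, -1.6]
gripper_width: 0.0397
```

```bash
python3 - <<'E'
from h import *
plan(W(-.15,0,.085),W(-.15,0,.072)); print(press(np.array(r.sense()['ee_pos'])))
d=grab('side');save(d,'s2.png');c=d['pixels'][150:300,270:430,::-1];cv2.imwrite('pics/s2c.png',cv2.resize(c,None,fx=4,fy=4,interpolation=cv2.INTER_CUBIC))
E
```

```text
t 8.97 pos [ 0.4306 -0.1163  0.0974] heading 152.54 tilt 0.05 F [-0.4  0.2 -1.6] w 0.0397
(np.float64(0.430045), np.float64(-0.116125), 0.085, 152.58) travel [0.0006, -0.0002, 0.0124] yaw -0.001
(np.float64(0.430045), np.float64(-0.116125), 0.072, 152.58) travel [0.0006, -0.0001, 0.0254] yaw -0.001
[-0.14942084  0.00015156  0.09735112]
```

View pics/s2c.png

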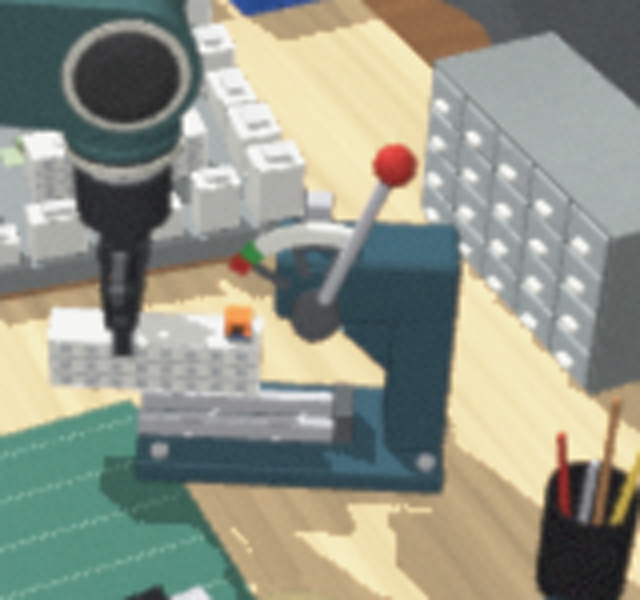

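The block hangs level above the front of the rails, with the core (238,322) toward the press and its blue pad showing, and the scale end at (245,260) clear of the gripper. Next I lower it gently.

>>> {"op": "step_arm", "data": {"steps": [{"grip": 0.03,"travel": [0,0,0.006],"yaw": 0},{"grip": 0.03,"travel": [0,0,0.011],"yaw": 0},{"grip": 0.03,"travel": [0,0,0.016],"yaw": 0},{"grip": 0.03,"travel": [0,0,0.02],"yaw": 0},{"grip": 0.03,"travel": [0,0,0.023],"yaw": 0},{"grip": 0.03,"travel": [0,0,0.025],"yaw": 0},{"grip": 0.03,"travel": [0,0,0.0255],"yaw": 0},{"grip": 0.03,"travel": [0,0,0.0255],"yaw": 0}]}}

```text
t: 10.02
ee_pos: [0.4303, -0.1165, 0.0722]
tool_rot: [0.0, 0.238, 0.971, -0.0]
contact_force: [0.6, -0.3, -0.6]
gripper_width: 0.0397
```

>>> {"op": "step_arm", "data": {"steps": [{"grip": 0.03,"travel": [-0.003,0,0],"yaw": 0},{"grip": 0.03,"travel": [-0.009,0,0],"yaw": 0},{"grip": 0.03,"travel": [-0.016,0,0],"yaw": 0},{"grip": 0.03,"travel": [-0.023,0,0],"yaw": 0},{"grip": 0.03,"travel": [-0.029,0,0],"yaw": 0},{"grip": 0.03,"travel": [-0.033,0,0.001],"yaw": 0},{"grip": 0.03,"travel": [-0.033,0,0.0015],"yaw": 0},{"grip": 0.03,"travel": [-0.033,0,0.0015],"yaw": 0}]}}

```text
t: 11.02
ee_pos: [0.4595, -0.1316, 0.0706]
tool_rot: [-0.0, 0.238, 0.971, 0.0]
contact_force: [-0.2, 0.7, -1.3]
gripper_width: 0.0396
```

```bash
python3 - <<'E'
from h import *
plan(); print(press(np.array(r.sense()['ee_pos'])))
E
```

```text
t 11.03 pos [ 0.4595 -0.1316  0.0706] heading 152.51 tilt 0.0 F [-0.2  0.7 -1.3] w 0.0396
[-0.11675603 -0.00023125  0.07057094]
```

>>> {"op": "step_arm", "data": {"force": 30, "steps": [{"grip": 0.05,"travel": [0,0,0],"yaw": 0},{"grip": 0.06,"travel": [0,0,0],"yaw": 0},{"grip": 0.062,"travel": [0,0,0],"yaw": 0},{"grip": 0.062,"travel": [0,0,0],"yaw": 0},{"grip": 0.062,"travel": [0,0,-0.02],"yaw": 0},{"grip": 0.062,"travel": [0.01,0,-0.06],"yaw": 0},{"grip": 0.062,"travel": [0.04,0,-0.07],"yaw": 0},{"grip": 0.04,"travel": [0.075,0,-0.07],"yaw": 0},{"grip": 0.02,"travel": [0.095,0,-0.06],"yaw": 0},{"grip": 0.0,"travel": [0.095,0,-0.05],"yaw": 0}]}}

```text
t: 12.28
ee_pos: [0.3752, -0.0877, 0.1219]
tool_rot: [0.001, 0.237, 0.971, -0.0]
contact_force: [-0.2, 0.0, 1.1]
gripper_width: 0.0073
```

```bash
python3 - <<'E'
from h import *
d=grab('wrist');save(d,'w4.png');P=press(d['P']);z=P[...,2]
w=((z>.082)&(z<.092)&(abs(P[...,1])<.05)&(P[...,0]>-.25)).astype(np.uint8)
k,l,st,ce=cv2.connectedComponentsWithStats(w)
for i in range(1,k):
    if st[i,4]>300: q=P[l==i];print(st[i],cv2.minAreaRect(q[:,:2].astype(np.float32)*1000),q[:,:2].min(0),q[:,:2].max(0),np.median(q,0))
plan(); print(press(np.array(r.sense()['ee_pos'])))
E
```

```text
[ 303  282   36   99 2270] ((-146.1051025390625, 0.4708118438720703), (67.3961181640625, 22.169828414916992), 1.278584361076355) [-0.17973123 -0.009917  ] [-0.11236445  0.01226661] [-0.13985957  0.0014756   0.08792307]
t 12.32 pos [ 0.3752 -0.0878  0.1202] heading 152.53 tilt 0.05 F [ 0.4  0.4 -1.8] w 0.0007
[-2.11693364e-01 -1.02644590e-04  1.20192457e-01]
```

View pics/w4.png

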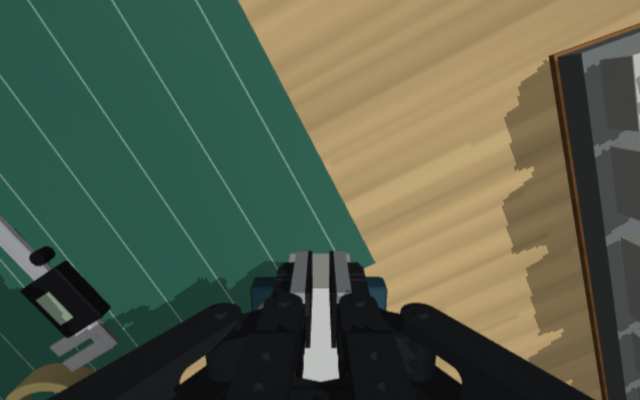

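The wrist view past the closed fingers shows the block end in front of them. Its rear edge is at press x -0.180 and its roof at z 0.088, so it lies level on the rails. Next I push it in from behind.

>>> {"op": "step_arm", "data": {"steps": [{"grip": 0.0,"travel": [0,0,0.02],"yaw": 0},{"grip": 0.0,"travel": [0,0,0.042],"yaw": 0},{"grip": 0.0,"travel": [0,0,0.047],"yaw": 0},{"grip": 0.0,"travel": [-0.006,0,0.047],"yaw": 0},{"grip": 0.0,"travel": [-0.014,0,0.047],"yaw": 0},{"grip": 0.0,"travel": [-0.022,0,0.047],"yaw": 0},{"grip": 0.0,"travel": [-0.03,0,0.047],"yaw": 0},{"grip": 0.0,"travel": [-0.037,0,0.047],"yaw": 0},{"grip": 0.0,"travel": [-0.042,0,0.047],"yaw": 0},{"grip": 0.0,"travel": [-0.045,0,0.047],"yaw": 0}]}}

```text
t: 13.58
ee_pos: [0.4154, -0.1087, 0.0736]
tool_rot: [-0.0, 0.238, 0.971, 0.0]
contact_force: [-0.6, -0.3, 0.6]
gripper_width: 0.0001
```

>>> {"op": "step_arm", "data": {"steps": [{"grip": 0.0,"travel": [-0.001,0,0],"yaw": 0},{"grip": 0.0,"travel": [-0.002,0,0],"yaw": 0},{"grip": 0.0,"travel": [-0.002,0,0],"yaw": 0}]}}

```text
t: 13.95
ee_pos: [0.417, -0.1096, 0.0736]
tool_rot: [0.0, 0.238, 0.971, -0.0]
contact_force: [-0.6, -0.4, -1.2]
gripper_width: 0.0
```

```bash
python3 - <<'E'
from h import *
plan(); print(press(np.array(r.sense()['ee_pos'])))
E
```

```text
t 13.95 pos [ 0.417  -0.1096  0.0736] heading 152.51 tilt 0.01 F [-0.6 -0.4 -1.2] w 0.0
[-0.16463627 -0.00018249  0.07362947]
```

Not at the stop yet (no force). I keep going in 1 mm steps.

>>> {"op": "step_arm", "data": {"steps": [{"grip": 0.0,"travel": [-0.001,0,0],"yaw": 0},{"grip": 0.0,"travel": [-0.002,0,0],"yaw": 0},{"grip": 0.0,"travel": [-0.003,0,0],"yaw": 0},{"grip": 0.0,"travel": [-0.003,0,0],"yaw": 0}]}}

```text
t: 14.45
ee_pos: [0.4197, -0.111, 0.0736]
tool_rot: [0.0, 0.238, 0.971, -0.0]
contact_force: [1.2, -0.1, 0.0]
gripper_width: -0.0001
```

>>> {"op": "step_arm", "data": {"steps": [{"grip": 0.0,"travel": [-0.001,0,0],"yaw": 0},{"grip": 0.0,"travel": [-0.0015,0,0],"yaw": 0},{"grip": 0.0,"travel": [-0.0015,0,0],"yaw": 0}]}}

```text
t: 14.82
ee_pos: [0.42, -0.1111, 0.0735]
tool_rot: [-0.002, 0.238, 0.971, 0.0]
contact_force: [-13.7, 6.6, 8.3]
gripper_width: 0.0002
```

```bash
python3 - <<'E'
from h import *
plan(W(-.19,0,.0735),W(-.19,0,.35),W(-.03,-.052,.43))
E
```

```text
t 14.82 pos [ 0.42   -0.1111  0.0735] heading 152.52 tilt 0.18 F [-13.7   6.6   8.3] w 0.0002
(np.float64(0.394537), np.float64(-0.097705), 0.0735, 152.58) travel [0.0288, 0.0001, 0.0001] yaw -0.001
(np.float64(0.394537), np.float64(-0.097705), 0.35, 152.58) travel [0.0296, 0.0001, -0.2764] yaw -0.001
(np.float64(0.512623), np.float64(-0.2175454), 0.43, 152.58) travel [-0.1302, -0.0517, -0.3569] yaw -0.001
```

>>> {"op": "step_arm", "data": {"steps": [{"grip": 0.0,"travel": [0.01,0,0],"yaw": 0},{"grip": 0.0,"travel": [0.03,0,-0.01],"yaw": 0},{"grip": 0.02,"travel": [0.035,0,-0.06],"yaw": 0},{"grip": 0.06,"travel": [0.035,0,-0.12],"yaw": 0},{"grip": 0.06,"travel": [0.035,0,-0.18],"yaw": 0},{"grip": 0.06,"travel": [0.03,0,-0.24],"yaw": 0},{"grip": 0.06,"travel": [0.02,-0.01,-0.3],"yaw": 0},{"grip": 0.06,"travel": [-0.01,-0.03,-0.34],"yaw": 0},{"grip": 0.06,"travel": [-0.03,-0.04,-0.356],"yaw": 0},{"grip": 0.06,"travel": [-0.04,-0.05,-0.356],"yaw": 0}]}}

```text
t: 16.08
ee_pos: [0.4337, -0.1751, 0.4301]
tool_rot: [0.001, 0.238, 0.971, -0.0]
contact_force: [0.2, -0.5, -0.0]
gripper_width: 0.0602
```

>>> {"op": "step_arm", "data": {"steps": [{"grip": 0.06,"travel": [0,0,0],"yaw": 0},{"grip": 0.06,"travel": [0,0,0],"yaw": 0}]}}

```text
t: 16.32
ee_pos: [0.4329, -0.1739, 0.4289]
tool_rot: [-0.0, 0.238, 0.971, 0.0]
contact_force: [-1.4, -0.1, 0.4]
gripper_width: 0.0597
```

```bash
python3 - <<'E'
from h import *
d=grab('wrist');save(d,'w5.png');P=press(d['P']);z=P[...,2]
w=((z>.082)&(z<.094)&(abs(P[...,1])<.05)&(P[...,0]>-.25)).astype(np.uint8)
k,l,st,ce=cv2.connectedComponentsWithStats(w)
for i in range(1,k):
    if st[i,4]>300: q=P[l==i];print(st[i],cv2.minAreaRect(q[:,:2].astype(np.float32)*1000),q[:,:2].min(0),np.median(q,0))
hsv=cv2.cvtColor(d['pixels'],cv2.COLOR_RGB2HSV);m=cv2.inRange(hsv,(0,180,60),(5,255,255))|cv2.inRange(hsv,(175,180,60),(180,255,255))
k,l,st,ce=cv2.connectedComponentsWithStats(m)
for i in range(1,k):
    if st[i,4]>150: print('red',st[i],ce[i],np.nanmedian(P[l==i],0),np.nanmax(P[l==i],0))
plan(); print(press(np.array(r.sense()['ee_pos'])))
E
```

```text
[ 340  128   33  103 3027] ((-77.88426208496094, 0.29149436950683594), (42.42741775512695, 146.68283081054688), 89.99188995361328) [-0.15122519 -0.02092201] [-0.08384148  0.00011344  0.08786694]
red [301 365  33  17 397] [317.21914358 373.36523929] [ 0.03740454 -0.05102945  0.32318475] [ 0.04470525 -0.03779524  0.51087505]
t 16.38 pos [ 0.4329 -0.1738  0.4292] heading 152.54 tilt 0.02 F [-0.1  0.5  1.4] w 0.06
[-0.12090479 -0.04990733  0.42918372]
```

View pics/w5.png

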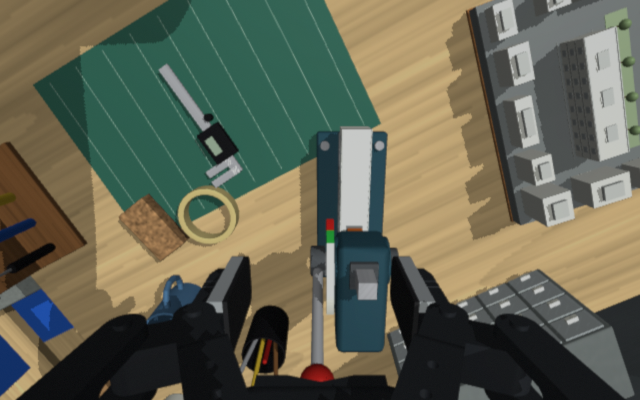

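Seen from above, the block (357,180) is square in the press. Its rear edge is at -0.151 (target -0.151) and it is 0.3 mm off-axis. The knob is at (317,373), y = -0.051, z about 0.32. The lever is still up.

```bash
python3 - <<'E'
from h import *
plan(W(.050,-.0515,.43),W(.050,-.0515,.322))
E
```

```text
t 16.38 pos [ 0.4329 -0.1738  0.4292] heading 152.54 tilt 0.02 F [-0.1  0.5  1.4] w 0.06
(np.float64(0.58386925), np.float64(-0.25394155), 0.43, 152.58) travel [-0.1709, -0.0015, -0.0009] yaw -0.001
(np.float64(0.58386925), np.float64(-0.25394155), 0.322, 152.58) travel [-0.1709, -0.0015, 0.1071] yaw -0.001
```

>>> {"op": "step_arm", "data": {"steps": [{"grip": 0.065,"travel": [-0.03,-0.0015,0],"yaw": 0},{"grip": 0.065,"travel": [-0.08,-0.0015,0],"yaw": 0},{"grip": 0.065,"travel": [-0.13,-0.0015,0],"yaw": 0},{"grip": 0.065,"travel": [-0.16,-0.0015,0],"yaw": 0},{"grip": 0.065,"travel": [-0.171,-0.0015,0.01],"yaw": 0},{"grip": 0.065,"travel": [-0.171,-0.0015,0.04],"yaw": 0},{"grip": 0.065,"travel": [-0.171,-0.0015,0.07],"yaw": 0},{"grip": 0.065,"travel": [-0.171,-0.0015,0.095],"yaw": 0},{"grip": 0.065,"travel": [-0.171,-0.0015,0.107],"yaw": 0},{"grip": 0.065,"travel": [-0.171,-0.0015,0.107],"yaw": 0}]}}

```text
t: 17.62
ee_pos: [0.5839, -0.2542, 0.3225]
tool_rot: [-0.0, 0.237, 0.971, 0.0]
contact_force: [0.3, -1.0, 0.6]
gripper_width: 0.065
```

>>> {"op": "step_arm", "data": {"force": 60, "steps": [{"grip": 0.02,"travel": [0,0,0],"yaw": 0},{"grip": 0.02,"travel": [0,0,0],"yaw": 0},{"grip": 0.02,"travel": [0,0,0],"yaw": 0},{"grip": 0.02,"travel": [0,0,0],"yaw": 0},{"grip": 0.02,"travel": [0,0,0],"yaw": 0},{"grip": 0.02,"travel": [0,0,0],"yaw": 0}]}}

```text
t: 18.38
ee_pos: [0.5841, -0.2556, 0.3237]
tool_rot: [0.001, 0.238, 0.971, -0.001]
contact_force: [-2.4, -5.6, 5.4]
gripper_width: 0.0202
```

```bash
python3 - <<'E'
from h import *
plan(); p=press(np.array(r.sense()['ee_pos'])); print(p)
for a in np.linspace(0.1,1.14,11):
    # knob offset assumed constant: relative arc
    dx=-.15*(np.sin(a-.35)+np.sin(.35)); dz=.15*(np.cos(a-.35)-np.cos(.35)); print(round(a,3),'travel x',round(-dx,4),'z',round(-dz,4))
E
```

```text
t 18.38 pos [ 0.5841 -0.2556  0.3237] heading 152.45 tilt 0.13 F [-2.4 -5.6  5.4] w 0.0202
[ 0.05098736 -0.05288864  0.32374707]
0.1 travel x 0.0143 z -0.0044
0.204 travel x 0.0296 z -0.0075
0.308 travel x 0.0451 z -0.009
0.412 travel x 0.0607 z -0.0088
0.516 travel x 0.0762 z -0.007
0.62 travel x 0.0914 z -0.0037
0.724 travel x 0.1062 z 0.0013
0.828 travel x 0.1204 z 0.0077
0.932 travel x 0.1339 z 0.0156
1.036 travel x 0.1465 z 0.0248
1.14 travel x 0.158 z 0.0353
```

The opening of 20 mm is less than the 32 mm knob, so I look before pulling.

```bash
python3 - <<'E'
from h import *
d=grab('side');save(d,'s3.png');c=d['pixels'][130:250,300:430,::-1];cv2.imwrite('pics/s3c.png',cv2.resize(c,None,fx=4.5,fy=4.5,interpolation=cv2.INTER_CUBIC))
P=press(d['P']);hsv=cv2.cvtColor(d['pixels'],cv2.COLOR_RGB2HSV);m=cv2.inRange(hsv,(0,180,60),(5,255,255))|cv2.inRange(hsv,(175,180,60),(180,255,255))
k,l,st,ce=cv2.connectedComponentsWithStats(m)
for i in range(1,k):
    if st[i,4]>25: print('red',st[i],ce[i],np.nanmedian(P[l==i],0))
a=np.load('/tmp/side.npz');P=press(a['P']);hsv=cv2.cvtColor(a['I'],cv2.COLOR_RGB2HSV);m=cv2.inRange(hsv,(0,180,60),(5,255,255))|cv2.inRange(hsv,(175,180,60),(180,255,255))
k,l,st,ce=cv2.connectedComponentsWithStats(m)
for i in range(1,k):
    if st[i,4]>25: print('red0',st[i],ce[i],np.nanmedian(P[l==i],0))
E
```

```text
red0 [364 187   8   9  39] [367.87179487 190.84615385] [ 0.04860944 -0.06455836  0.32608336]
```

View pics/s3c.png

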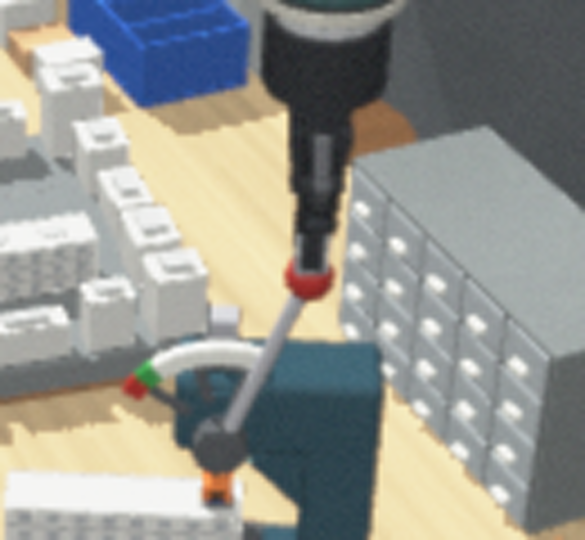

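The fingertips hold only the upper cap of the knob, so I reopen, go 15 mm lower and grip again.

>>> {"op": "step_arm", "data": {"steps": [{"grip": 0.06,"travel": [0,0.001,-0.002],"yaw": 0},{"grip": 0.06,"travel": [0,0.001,-0.002],"yaw": 0},{"grip": 0.06,"travel": [0,0.001,0],"yaw": 0},{"grip": 0.06,"travel": [0,0.001,0.008],"yaw": 0},{"grip": 0.06,"travel": [0,0.001,0.014],"yaw": 0},{"grip": 0.06,"travel": [0,0.001,0.014],"yaw": 0}]}}

```text
t: 19.18
ee_pos: [0.5847, -0.2537, 0.3077]
tool_rot: [-0.001, 0.238, 0.971, 0.0]
contact_force: [-0.5, 0.2, -0.7]
gripper_width: 0.06
```

>>> {"op": "step_arm", "data": {"force": 60, "steps": [{"grip": 0.01,"travel": [0,0,0],"yaw": 0},{"grip": 0.01,"travel": [0,0,0],"yaw": 0},{"grip": 0.01,"travel": [0,0,0],"yaw": 0},{"grip": 0.01,"travel": [0,0,0],"yaw": 0},{"grip": 0.01,"travel": [0,0,0],"yaw": 0},{"grip": 0.01,"travel": [0,0,0],"yaw": 0}]}}

```text
t: 19.92
ee_pos: [0.5839, -0.2559, 0.3098]
tool_rot: [0.0, 0.239, 0.971, -0.002]
contact_force: [-9.5, -14.5, 5.9]
gripper_width: 0.0279
```

```bash
python3 - <<'E'
from h import *
plan(); p=press(np.array(r.sense()['ee_pos'])); print(p)
E
```

```text
t 19.93 pos [ 0.5839 -0.2559  0.3098] heading 152.38 tilt 0.24 F [ -9.5 -14.5   5.9] w 0.0279
[ 0.05091244 -0.05326007  0.30979082]
```

>>> {"op": "step_arm", "data": {"steps": [{"grip": 0.01,"travel": [0,-0.0025,0],"yaw": 0},{"grip": 0.01,"travel": [0.007,-0.0025,-0.002],"yaw": 0},{"grip": 0.01,"travel": [0.014,-0.0025,-0.004],"yaw": 0},{"grip": 0.01,"travel": [0.022,-0.0025,-0.006],"yaw": 0},{"grip": 0.01,"travel": [0.03,-0.0025,-0.0075],"yaw": 0},{"grip": 0.01,"travel": [0.038,-0.0025,-0.0085],"yaw": 0},{"grip": 0.01,"travel": [0.045,-0.0025,-0.009],"yaw": 0},{"grip": 0.01,"travel": [0.045,-0.0025,-0.009],"yaw": 0}]}}

```text
t: 20.92
ee_pos: [0.5439, -0.2355, 0.318]
tool_rot: [0.001, 0.238, 0.971, -0.0]
contact_force: [5.3, -4.2, -0.4]
gripper_width: 0.0274
```

```bash
python3 - <<'E'
from h import *
plan(); p=press(np.array(r.sense()['ee_pos'])); print(p)
d=grab('wrist');save(d,'w6.png')
E
```

```text
t 20.93 pos [ 0.5439 -0.2355  0.318 ] heading 152.49 tilt 0.09 F [ 5.3 -4.2 -0.4] w 0.0274
[ 0.00600266 -0.05353534  0.31796066]
```

View pics/w6.png

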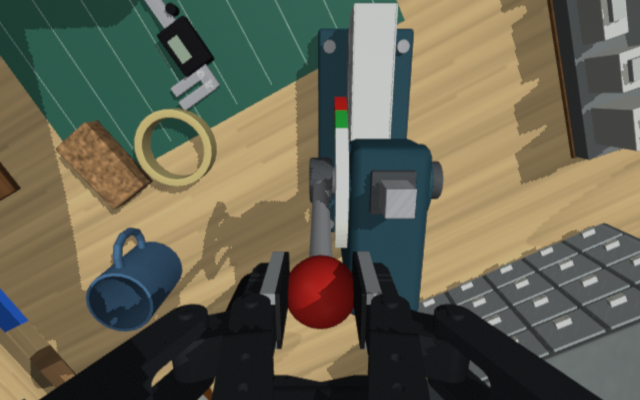

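The knob (320,292) is centred between the pads and the lever is moving, with about 6.6 N of spring-back. I continue along the arc.

>>> {"op": "step_arm", "data": {"steps": [{"grip": 0.01,"travel": [0.0078,0,0],"yaw": 0},{"grip": 0.01,"travel": [0.0156,0,0.0002],"yaw": 0},{"grip": 0.01,"travel": [0.0234,0,0.001],"yaw": 0},{"grip": 0.01,"travel": [0.0311,0,0.002],"yaw": 0},{"grip": 0.01,"travel": [0.0387,0,0.0035],"yaw": 0},{"grip": 0.01,"travel": [0.0463,0,0.0053],"yaw": 0},{"grip": 0.01,"travel": [0.0537,0,0.0076],"yaw": 0},{"grip": 0.01,"travel": [0.0611,0,0.0103],"yaw": 0},{"grip": 0.01,"travel": [0.0682,0,0.0133],"yaw": 0},{"grip": 0.01,"travel": [0.0753,0,0.0167],"yaw": 0}]}}

```text
t: 22.22
ee_pos: [0.4765, -0.2003, 0.3007]
tool_rot: [0.0, 0.238, 0.971, -0.0]
contact_force: [-0.4, -0.7, -0.1]
gripper_width: 0.0102
```

>>> {"op": "step_arm", "data": {"steps": [{"grip": 0.01,"travel": [0.0068,0,0.0038],"yaw": 0},{"grip": 0.01,"travel": [0.0135,0,0.0079],"yaw": 0},{"grip": 0.01,"travel": [0.0199,0,0.0123],"yaw": 0},{"grip": 0.01,"travel": [0.0261,0,0.0171],"yaw": 0},{"grip": 0.01,"travel": [0.032,0,0.0222],"yaw": 0},{"grip": 0.01,"travel": [0.0376,0,0.0276],"yaw": 0},{"grip": 0.01,"travel": [0.0376,0,0.0276],"yaw": 0},{"grip": 0.01,"travel": [0.0376,0,0.0276],"yaw": 0}]}}

```text
t: 23.22
ee_pos: [0.4437, -0.1832, 0.2735]
tool_rot: [0.0, 0.238, 0.971, -0.0]
contact_force: [-0.2, 0.6, -0.2]
gripper_width: 0.0103
```

```bash
python3 - <<'E'
from h import *
plan(); p=press(np.array(r.sense()['ee_pos'])); print(p)
d=grab('wrist');save(d,'w7.png')
P=press(d['P']);hsv=cv2.cvtColor(d['pixels'],cv2.COLOR_RGB2HSV);m=cv2.inRange(hsv,(0,150,40),(6,255,255))|cv2.inRange(hsv,(174,150,40),(180,255,255))
k,l,st,ce=cv2.connectedComponentsWithStats(m)
for i in range(1,k):
    if st[i,4]>500: 
        q=P[l==i];q=q[np.isfinite(q[:,0])]
        A=np.c_[2*q,np.ones(len(q))];s=np.linalg.lstsq(A,(q**2).sum(1),rcond=None)[0]; c=s[:3];print(st[i],'sphere',c,np.sqrt(s[3]+c@c))
        for hx in(0,-.003): print('angle',.35+np.arctan2(-(c[0]-hx),c[2]-.178),'r',np.hypot(c[0]-hx,c[2]-.178))
t=grab('side');c=t['pixels'][150:270,270:430,::-1];cv2.imwrite('pics/s4c.png',cv2.resize(c,None,fx=4.5,fy=4.5,interpolation=cv2.INTER_CUBIC))
E
```

```text
t 23.23 pos [ 0.4437 -0.1832  0.2735] heading 152.51 tilt 0.02 F [-0.2  0.6 -0.2] w 0.0103
[-0.10701179 -0.05324877  0.27347583]
```

View pics/s4c.png

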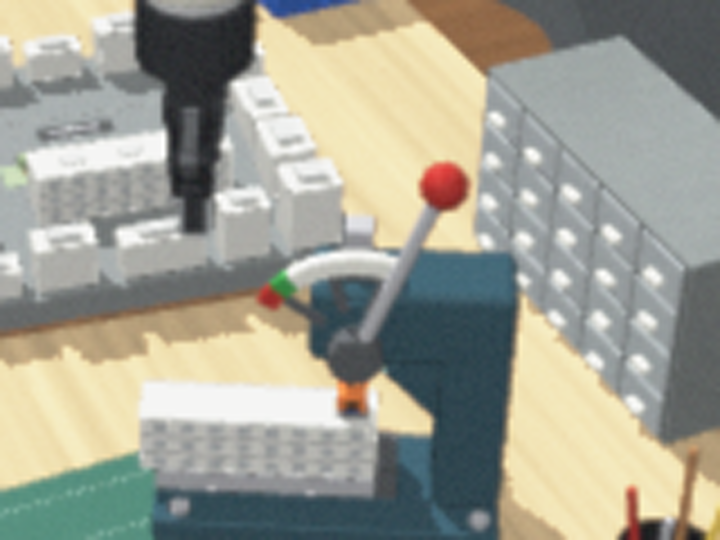

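The lever slipped out of the pads and is back at rest: the knob is at (443,185), the block is unmoved and the fingers are empty. That was the twelfth picture, so from here I rely on numbers. I measure the fingertips and knob by depth to correct the grip.

```bash
python3 - <<'E'
from h import *
d=grab('side');P=press(d['P']);I=d['pixels'];p=press(np.array(r.sense()['ee_pos']));print('tcp',p)
v=I.max(2)
m=(v<110)&(abs(P[...,0]-p[0])<.03)&(abs(P[...,1]-p[1])<.05)&(P[...,2]>.2)&(P[...,2]<.40)
q=P[m];print('finger pts',len(q),'z pct',np.percentile(q[:,2],[0,1,5,20]))
for z0 in np.arange(.22,.36,.01):
    s=q[(q[:,2]>=z0)&(q[:,2]<z0+.01)]
    if len(s):print(round(z0,2),len(s),s[:,0].min().round(3),s[:,0].max().round(3),s[:,1].mean().round(3))
hsv=cv2.cvtColor(I,cv2.COLOR_RGB2HSV);m=(cv2.inRange(hsv,(0,150,40),(6,255,255))|cv2.inRange(hsv,(174,150,40),(180,255,255)))>0
def fit(P,m):
    q=P[m&(P[...,2]>.26)&(P[...,2]<.36)&(abs(P[...,1]+.05)<.04)];q=q[np.isfinite(q[:,0])]
    A=np.c_[2*q,np.ones(len(q))];s=np.linalg.lstsq(A,(q**2).sum(1),rcond=None)[0];c=s[:3];print(len(q),'sphere',c,np.sqrt(s[3]+c@c),'min',q.min(0),'max',q.max(0))
fit(P,m)
t=grab('top');P=press(t['P']);hsv=cv2.cvtColor(t['pixels'],cv2.COLOR_RGB2HSV);m=(cv2.inRange(hsv,(0,150,40),(6,255,255))|cv2.inRange(hsv,(174,150,40),(180,255,255)))>0
fit(P,m)
E
```

```text
tcp [-0.10696961 -0.05324365  0.27341534]
finger pts 241 z pct [0.28540428 0.28701479 0.29404545 0.32925129]
0.28 5 -0.113 -0.101 -0.07
0.29 13 -0.113 -0.101 -0.071
0.3 16 -0.116 -0.101 -0.072
0.31 6 -0.112 -0.101 -0.073
0.32 12 -0.119 -0.096 -0.082
0.33 17 -0.119 -0.094 -0.091
0.34 16 -0.119 -0.092 -0.091
0.35 16 -0.121 -0.092 -0.072
68 sphere [ 0.04946848 -0.05997153  0.32281255] 0.010874427618076273 min [ 0.03726302 -0.07421628  0.31223275] max [ 0.0604436  -0.04955339  0.33514579]
83 sphere [ 0.04702171 -0.05395201  0.32303413] 0.012797108442634193 min [ 0.03239762 -0.06748548  0.31394732] max [ 0.05918304 -0.03884443  0.33951957]
```

```bash
python3 - <<'E'
from h import *
d=grab('side');P=press(d['P']);I=d['pixels'];p=press(np.array(r.sense()['ee_pos']))
m=(abs(P[...,0]-p[0])<.04)&(abs(P[...,1]-p[1])<.06)&(P[...,2]>.22)&(P[...,2]<.33)
q=P[m];c=I[m]
for z0 in np.arange(.22,.33,.01):
    k=(q[:,2]>=z0)&(q[:,2]<z0+.01);s=q[k]
    if len(s):print(round(z0,2),len(s),s[:,:2].min(0).round(3),s[:,:2].max(0).round(3),c[k].mean(0).round())
# project expected tip and TCP to the side picture
Rm,t=cv2.Rodrigues(np.array(d['rvec']))[0],d['tvec']
for zz in(.2515,.2735,.29):
    w=np.array([*(PO+p[0]*PD+p[1]*PY),zz]);uv=cv2.projectPoints(w[None],d['rvec'],d['tvec'],d['camera_matrix'],None)[0].ravel();print(zz,uv)
u=int(round(uv[0]))
for v in range(int(uv[1])-12,int(uv[1])+20,2): print(v,P[v,u].round(3),I[v,u])
E
```

```text
0.27 2 [-0.113 -0.064] [-0.108 -0.061] [146. 147. 145.]
0.28 14 [-0.116 -0.073] [-0.097 -0.049] [116. 118. 119.]
0.29 27 [-0.12  -0.073] [-0.097 -0.045] [87. 89. 91.]
0.3 22 [-0.119 -0.078] [-0.099 -0.062] [74. 76. 78.]
0.31 5 [-0.113 -0.074] [-0.101 -0.069] [61. 62. 65.]
0.32 11 [-0.12  -0.091] [-0.096 -0.066] [65. 67. 68.]
0.2515 [313.48672139 207.41476004]
0.2735 [313.46748846 201.35854133]
0.29 [313.45283671 196.74488267]
184 [-0.104 -0.115  0.376] [81 83 86]
186 [-0.104 -0.116  0.37 ] [70 71 75]
188 [-0.104 -0.112  0.36 ] [50 53 53]
190 [-0.104 -0.104  0.348] [35 38 41]
192 [-0.106 -0.089  0.332] [45 45 48]
194 [-0.108 -0.062  0.306] [40 41 44]
196 [-0.107 -0.07   0.304] [44 43 47]
198 [-0.107 -0.072  0.299] [44 47 49]
200 [-0.107 -0.071  0.291] [49 51 53]
202 [-0.108 -0.061  0.277] [142 144 142]
204 [-0.13   0.238  0.052] [169 168 166]
206 [-0.13   0.238  0.043] [171 170 167]
208 [-0.13   0.236  0.035] [166 168 162]
210 [-0.13   0.235  0.027] [114 116 119]
212 [-0.13   0.228  0.023] [102 105 105]
214 [-0.13   0.232  0.01 ] [101 107 105]
```

```bash
python3 - <<'E'
from h import *
plan(W(.050,-.0535,.40),W(.050,-.0535,.295))
E
```

```text
t 23.48 pos [ 0.4437 -0.1832  0.2734] heading 152.51 tilt 0.0 F [-0.7 -0.4  0.6] w 0.01
(np.float64(0.5829482500000001), np.float64(-0.25571695), 0.4, 152.58) travel [-0.157, -0.0, -0.1266] yaw -0.001
(np.float64(0.5829482500000001), np.float64(-0.25571695), 0.295, 152.58) travel [-0.157, -0.0, -0.0216] yaw -0.001
```

>>> {"op": "step_arm", "data": {"force": 80, "steps": [{"grip": 0.02,"travel": [0,0,-0.04],"yaw": 0},{"grip": 0.065,"travel": [0,0,-0.1],"yaw": 0},{"grip": 0.065,"travel": [-0.03,0,-0.13],"yaw": 0},{"grip": 0.065,"travel": [-0.08,0,-0.14],"yaw": 0},{"grip": 0.065,"travel": [-0.13,0,-0.14],"yaw": 0},{"grip": 0.065,"travel": [-0.155,0,-0.13],"yaw": 0},{"grip": 0.065,"travel": [-0.157,0,-0.1],"yaw": 0},{"grip": 0.065,"travel": [-0.157,0,-0.07],"yaw": 0},{"grip": 0.065,"travel": [-0.157,0,-0.045],"yaw": 0},{"grip": 0.065,"travel": [-0.157,0,-0.033],"yaw": 0}]}}

```text
t: 24.72
ee_pos: [0.5828, -0.2555, 0.3048]
tool_rot: [-0.001, 0.238, 0.971, 0.0]
contact_force: [-0.4, 0.6, 0.5]
gripper_width: 0.0652
```

>>> {"op": "step_arm", "data": {"steps": [{"grip": 0.065,"travel": [0,0,0.004],"yaw": 0},{"grip": 0.065,"travel": [0,0,0.008],"yaw": 0},{"grip": 0.065,"travel": [0,0,0.011],"yaw": 0},{"grip": 0.065,"travel": [0,0,0.011],"yaw": 0}]}}

```text
t: 25.22
ee_pos: [0.5829, -0.2556, 0.2955]
tool_rot: [0.0, 0.238, 0.971, -0.0]
contact_force: [0.3, 0.2, -0.5]
gripper_width: 0.0648
```

>>> {"op": "step_arm", "data": {"steps": [{"grip": 0.01,"travel": [0,0,0],"yaw": 0},{"grip": 0.01,"travel": [0,0,0],"yaw": 0},{"grip": 0.01,"travel": [0,0,0],"yaw": 0},{"grip": 0.01,"travel": [0,0,0],"yaw": 0},{"grip": 0.01,"travel": [0,0,0],"yaw": 0},{"grip": 0.01,"travel": [0,0,0],"yaw": 0}]}}

```text
t: 25.98
ee_pos: [0.5829, -0.2558, 0.296]
tool_rot: [0.0, 0.238, 0.971, -0.0]
contact_force: [-2.4, -1.2, 5.4]
gripper_width: 0.0284
```

```bash
python3 - <<'E'
from h import *
plan(); p=press(np.array(r.sense()['ee_pos'])); print(p)
E
```

```text
t 25.98 pos [ 0.5829 -0.2558  0.296 ] heading 152.51 tilt 0.06 F [-2.4 -1.2  5.4] w 0.0284
[ 0.04998569 -0.05360831  0.29599935]
```

The grip is now centred with no side load. I pull again along the arc.

>>> {"op": "step_arm", "data": {"steps": [{"grip": 0.01,"travel": [0.007,0,-0.002],"yaw": 0},{"grip": 0.01,"travel": [0.0143,0,-0.0044],"yaw": 0},{"grip": 0.01,"travel": [0.022,0,-0.006],"yaw": 0},{"grip": 0.01,"travel": [0.0296,0,-0.0075],"yaw": 0},{"grip": 0.01,"travel": [0.0373,0,-0.0085],"yaw": 0},{"grip": 0.01,"travel": [0.0451,0,-0.009],"yaw": 0},{"grip": 0.01,"travel": [0.0529,0,-0.009],"yaw": 0},{"grip": 0.01,"travel": [0.0607,0,-0.0088],"yaw": 0},{"grip": 0.01,"travel": [0.0684,0,-0.008],"yaw": 0},{"grip": 0.01,"travel": [0.0762,0,-0.007],"yaw": 0}]}}

```text
t: 27.22
ee_pos: [0.5149, -0.2201, 0.3025]
tool_rot: [0.0, 0.237, 0.971, 0.0]
contact_force: [-1.0, -0.2, 0.2]
gripper_width: 0.0101
```

>>> {"op": "step_arm", "data": {"steps": [{"grip": 0.01,"travel": [0.005,0,0.001],"yaw": 0},{"grip": 0.01,"travel": [0.01,0,0.002],"yaw": 0},{"grip": 0.01,"travel": [0.0152,0,0.0033],"yaw": 0},{"grip": 0.01,"travel": [0.02,0,0.005],"yaw": 0},{"grip": 0.01,"travel": [0.025,0,0.0067],"yaw": 0},{"grip": 0.01,"travel": [0.03,0,0.0083],"yaw": 0}]}}

```text
t: 27.98
ee_pos: [0.4884, -0.2064, 0.2939]
tool_rot: [-0.0, 0.238, 0.971, 0.0]
contact_force: [-0.6, 0.4, -0.3]
gripper_width: 0.0099
```

```bash
python3 - <<'E'
from h import *
plan(); p=press(np.array(r.sense()['ee_pos'])); print(p)
E
```

```text
t 27.98 pos [ 0.4884 -0.2064  0.2939] heading 152.51 tilt 0.01 F [-0.6  0.4 -0.3] w 0.0099
[-0.05665303 -0.05330274  0.29385356]
```

It slipped again. I check the actual pad geometry in the tool frame from the wrist depth before retrying.

```bash
python3 - <<'E'
from h import *
d=grab('wrist');s=d['s'];q=s['tool_rot'];Rt=R.from_quat([q[1],q[2],q[3],q[0]]).as_matrix()
L=(d['P']-s['ee_pos'])@Rt; I=d['pixels']
m=(abs(L[...,0])<.05)&(abs(L[...,1])<.06)&(L[...,2]<.06)&(L[...,2]>-.12)
q=L[m];c=I[m];print(len(q))
for z0 in np.arange(-.08,.05,.006):
    k=(q[:,2]>=z0)&(q[:,2]<z0+.006);a=q[k]
    if len(a)>3: 
        o=a[a[:,1]>0]; o2=a[a[:,1]<0]
        print(round(z0,3),len(a),'x',a[:,0].min().round(3),a[:,0].max().round(3),'y+',o[:,1].min().round(3) if len(o) else 0,o[:,1].max().round(3) if len(o) else 0,'y-',o2[:,1].max().round(3) if len(o2) else 0,c[k].mean(0).round())
t=grab('top');P=press(t['P']);hsv=cv2.cvtColor(t['pixels'],cv2.COLOR_RGB2HSV);m=(cv2.inRange(hsv,(0,150,40),(6,255,255))|cv2.inRange(hsv,(174,150,40),(180,255,255)))>0
q=P[m&(P[...,2]>.2)];print('knob',q.shape,q.min(0),q.max(0))
E
```

```text
38495
-0.08 5576 x -0.0 0.019 y+ 0.005 0.055 y- -0.001 [20. 22. 23.]
-0.074 3462 x -0.009 0.018 y+ 0.008 0.05 y- -0.006 [19. 20. 22.]
-0.068 6176 x -0.012 0.014 y+ 0.008 0.046 y- -0.006 [19. 20. 22.]
-0.062 3990 x -0.01 0.015 y+ 0.008 0.043 y- -0.006 [21. 23. 24.]
-0.056 2237 x -0.011 0.015 y+ 0.008 0.039 y- -0.005 [24. 24. 25.]
-0.05 807 x -0.01 0.014 y+ 0.006 0.027 y- -0.004 [34. 35. 35.]
-0.044 802 x -0.011 0.012 y+ 0.006 0.019 y- -0.004 [55. 56. 56.]
-0.038 642 x -0.011 0.012 y+ 0.006 0.02 y- -0.004 [47. 48. 48.]
-0.032 576 x -0.009 0.012 y+ 0.006 0.02 y- -0.004 [46. 48. 49.]
-0.026 565 x -0.011 0.012 y+ 0.006 0.02 y- -0.004 [46. 47. 47.]
-0.02 422 x 0.006 0.012 y+ 0.006 0.02 y- -0.004 [48. 51. 51.]
-0.014 233 x -0.01 0.012 y+ 0.006 0.018 y- -0.004 [69. 68. 65.]
-0.008 16 x 0.004 0.008 y+ 0.006 0.006 y- -0.004 [33. 35. 36.]
0.04 202 x -0.05 -0.046 y+ 0.043 0.06 y- 0 [128. 129. 132.]
0.046 158 x -0.05 -0.016 y+ 0.012 0.06 y- 0 [96. 97. 99.]
knob (8, 3) [-0.06925338 -0.04455858  0.20820457] [-0.06123001 -0.03772937  0.22915742]
```

The pads actually end about 0–10 mm behind the reported TCP, not 22 mm ahead as stated. Pinching a sphere at the pad edge is therefore unreliable. I switch to placing the closed fingers behind the knob and pulling it over by form contact, since the spring keeps it against the fingers.

```bash
cat >> h.py <<'E'
def knob(n='side'):
    d=grab(n);P=press(d['P']);hsv=cv2.cvtColor(d['pixels'],cv2.COLOR_RGB2HSV)
    m=(cv2.inRange(hsv,(0,150,40),(6,255,255))|cv2.inRange(hsv,(174,150,40),(180,255,255)))>0
    m&=(P[...,2]>.24)&(abs(P[...,1]+.055)<.04)&(abs(P[...,0])<.2)
    q=P[m]; print(n,'knob',len(q),*( (q.min(0).round(3),q.max(0).round(3),np.median(q,0).round(3)) if len(q) else ()))
E
python3 - <<'E'
from h import *
knob()
plan(W(.095,-.052,.42),W(.095,-.052,.313))
E
```

```text
side knob 69 [ 0.037 -0.075  0.313] [ 0.061 -0.052  0.336] [ 0.049 -0.064  0.326]
t 28.12 pos [ 0.4885 -0.2065  0.294 ] heading 152.51 tilt 0.01 F [-0.6 -0.1  0.2] w 0.01
(np.float64(0.6235855), np.float64(-0.2751079), 0.42, 152.58) travel [-0.1515, 0.0015, -0.1259] yaw -0.001
(np.float64(0.6235855), np.float64(-0.2751079), 0.313, 152.58) travel [-0.1515, 0.0015, -0.0189] yaw -0.001
```

>>> {"op": "step_arm", "data": {"force": 30, "steps": [{"grip": 0.0,"travel": [0,0.0015,-0.04],"yaw": 0},{"grip": 0.0,"travel": [0,0.0015,-0.09],"yaw": 0},{"grip": 0.0,"travel": [-0.02,0.0015,-0.125],"yaw": 0},{"grip": 0.0,"travel": [-0.07,0.0015,-0.126],"yaw": 0},{"grip": 0.0,"travel": [-0.12,0.0015,-0.126],"yaw": 0},{"grip": 0.0,"travel": [-0.15,0.0015,-0.126],"yaw": 0},{"grip": 0.0,"travel": [-0.152,0.0015,-0.1],"yaw": 0},{"grip": 0.0,"travel": [-0.152,0.0015,-0.06],"yaw": 0},{"grip": 0.0,"travel": [-0.152,0.0015,-0.03],"yaw": 0},{"grip": 0.0,"travel": [-0.152,0.0015,-0.019],"yaw": 0}]}}

```text
t: 29.38
ee_pos: [0.624, -0.2753, 0.311]
tool_rot: [-0.001, 0.238, 0.971, 0.0]
contact_force: [-0.2, 0.1, 0.5]
gripper_width: -0.0002
```

>>> {"op": "step_arm", "data": {"steps": [{"grip": 0.0,"travel": [0.005,0,0],"yaw": 0},{"grip": 0.0,"travel": [0.011,0,0],"yaw": 0},{"grip": 0.0,"travel": [0.017,0,0],"yaw": 0},{"grip": 0.0,"travel": [0.023,0,0],"yaw": 0},{"grip": 0.0,"travel": [0.028,0,0],"yaw": 0},{"grip": 0.0,"travel": [0.028,0,0],"yaw": 0}]}}

```text
t: 30.12
ee_pos: [0.6, -0.2629, 0.3163]
tool_rot: [0.003, 0.238, 0.971, -0.001]
contact_force: [8.3, -5.2, 12.8]
gripper_width: 0.0006
```

```bash
python3 - <<'E'
from h import *
plan(); print(press(np.array(r.sense()['ee_pos'])));knob();knob('wrist')
E
```

```text
t 30.12 pos [ 0.6    -0.2629  0.3163] heading 152.51 tilt 0.41 F [ 8.3 -5.2 12.8] w 0.0006
[ 0.06847784 -0.0520488   0.31629522]
side knob 69 [ 0.029 -0.076  0.314] [ 0.052 -0.053  0.341] [ 0.04  -0.064  0.33 ]
wrist knob 4331 [ 0.027 -0.068  0.32 ] [ 0.057 -0.037  0.339] [ 0.039 -0.052  0.333]
```

Contact works and the knob moved, but the tip rides high on the ball (12.8 N upward). I back off, go 13 mm lower and re-engage.

>>> {"op": "step_arm", "data": {"steps": [{"grip": 0.0,"travel": [-0.015,0,0],"yaw": 0},{"grip": 0.0,"travel": [-0.02,0,0.008],"yaw": 0},{"grip": 0.0,"travel": [-0.02,0,0.013],"yaw": 0},{"grip": 0.0,"travel": [-0.012,0,0.013],"yaw": 0},{"grip": 0.0,"travel": [-0.006,0,0.013],"yaw": 0},{"grip": 0.0,"travel": [0,0,0.013],"yaw": 0},{"grip": 0.0,"travel": [0.004,0,0.012],"yaw": 0},{"grip": 0.0,"travel": [0.008,0,0.011],"yaw": 0},{"grip": 0.0,"travel": [0.008,0,0.011],"yaw": 0}]}}

```text
t: 31.35
ee_pos: [0.5921, -0.2588, 0.3036]
tool_rot: [0.002, 0.238, 0.971, -0.0]
contact_force: [4.8, -4.2, 3.7]
gripper_width: -0.0001
```

```bash
python3 - <<'E'
from h import *
plan(); print(press(np.array(r.sense()['ee_pos'])));knob();knob('wrist')
E
```

```text
t 31.35 pos [ 0.5921 -0.2588  0.3036] heading 152.51 tilt 0.2 F [ 4.8 -4.2  3.7] w -0.0001
[ 0.05959604 -0.05203552  0.30357905]
side knob 68 [ 0.02  -0.073  0.32 ] [ 0.043 -0.05   0.341] [ 0.031 -0.064  0.331]
wrist knob 5394 [ 0.017 -0.077  0.318] [ 0.052 -0.037  0.356] [ 0.028 -0.052  0.336]
```

Clean contact now: 6 N horizontal with the knob moving. I follow the arc.

>>> {"op": "step_arm", "data": {"steps": [{"grip": 0.0,"travel": [0.0095,0,-0.002],"yaw": 0},{"grip": 0.0,"travel": [0.0195,0,-0.0034],"yaw": 0},{"grip": 0.0,"travel": [0.027,0,-0.004],"yaw": 0},{"grip": 0.0,"travel": [0.0345,0,-0.0041],"yaw": 0},{"grip": 0.0,"travel": [0.042,0,-0.004],"yaw": 0},{"grip": 0.0,"travel": [0.0495,0,-0.0034],"yaw": 0},{"grip": 0.0,"travel": [0.057,0,-0.0023],"yaw": 0},{"grip": 0.0,"travel": [0.0643,0,-0.0011],"yaw": 0},{"grip": 0.0,"travel": [0.0643,0,-0.0011],"yaw": 0}]}}

```text
t: 32.58
ee_pos: [0.5349, -0.2291, 0.3042]
tool_rot: [0.001, 0.238, 0.971, -0.0]
contact_force: [4.9, -2.7, 4.0]
gripper_width: -0.0001
```

```bash
python3 - <<'E'
from h import *
plan(); print(press(np.array(r.sense()['ee_pos'])));knob();knob('wrist')
E
```

```text
t 32.58 pos [ 0.5349 -0.2291  0.3042] heading 152.51 tilt 0.15 F [ 4.9 -2.7  4. ] w -0.0001
[-0.00488584 -0.05193852  0.30422767]
side knob 68 [-0.045 -0.071  0.316] [-0.022 -0.052  0.343] [-0.033 -0.064  0.332]
wrist knob 5354 [-0.048 -0.068  0.317] [-0.012 -0.037  0.342] [-0.036 -0.052  0.336]
```

The knob tracks as computed (x -0.033 at about 0.55 rad). I continue into the green band.

>>> {"op": "step_arm", "data": {"steps": [{"grip": 0.0,"travel": [0.007,0,0.0017],"yaw": 0},{"grip": 0.0,"travel": [0.0145,0,0.0037],"yaw": 0},{"grip": 0.0,"travel": [0.0215,0,0.0061],"yaw": 0},{"grip": 0.0,"travel": [0.0286,0,0.0088],"yaw": 0},{"grip": 0.0,"travel": [0.0355,0,0.012],"yaw": 0},{"grip": 0.0,"travel": [0.0421,0,0.0154],"yaw": 0},{"grip": 0.0,"travel": [0.0485,0,0.0192],"yaw": 0},{"grip": 0.0,"travel": [0.0549,0,0.0232],"yaw": 0},{"grip": 0.0,"travel": [0.061,0,0.0277],"yaw": 0},{"grip": 0.0,"travel": [0.0668,0,0.0324],"yaw": 0}]}}

```text
t: 33.92
ee_pos: [0.4761, -0.1984, 0.2718]
tool_rot: [0.001, 0.238, 0.971, -0.0]
contact_force: [4.6, -3.6, 8.6]
gripper_width: 0.0002
```

>>> {"op": "step_arm", "data": {"steps": [{"grip": 0.0,"travel": [0.006,0,0.0045],"yaw": 0},{"grip": 0.0,"travel": [0.011,0,0.0091],"yaw": 0},{"grip": 0.0,"travel": [0.011,0,0.0091],"yaw": 0},{"grip": 0.0,"travel": [0.011,0,0.0091],"yaw": 0}]}}

```text
t: 34.42
ee_pos: [0.4667, -0.1935, 0.2628]
tool_rot: [0.002, 0.238, 0.971, -0.0]
contact_force: [7.8, -4.5, 4.8]
gripper_width: -0.0002
```

```bash
cat >> h.py <<'E'
def angle():
    # knob circle centre in the side view, ray cut with the swing plane press y=-0.052
    d=grab('side');P=press(d['P']);hsv=cv2.cvtColor(d['pixels'],cv2.COLOR_RGB2HSV)
    m=(cv2.inRange(hsv,(0,150,40),(6,255,255))|cv2.inRange(hsv,(174,150,40),(180,255,255)))>0
    q=P[m&(P[...,2]>.255)&(abs(P[...,1]+.055)<.04)&(abs(P[...,0])<.2)];c=np.median(q,0)
    print('side knob surface',c.round(4),len(q),'corrected for rest view (.049,.326)->(.049,.319): angle',(.35+np.arctan2(-(c[0]+.0025),c[2]-.007-.178)).round(3))
E
python3 - <<'E'
from h import *
plan(); print(press(np.array(r.sense()['ee_pos'])));knob('wrist');angle()
d=grab('wrist');P=press(d['P']);z=P[...,2]
w=((z>.082)&(z<.094)&(abs(P[...,1])<.05)&(P[...,0]>-.25)).astype(np.uint8)
k,l,st,ce=cv2.connectedComponentsWithStats(w)
for i in range(1,k):
    if st[i,4]>300: q=P[l==i];print(st[i],cv2.minAreaRect(q[:,:2].astype(np.float32)*1000),q[:,:2].min(0),np.median(q,0))
for n in('side','top'):
  d=grab(n);P=press(d['P']);m=cv2.inRange(cv2.cvtColor(d['pixels'],cv2.COLOR_RGB2HSV),(8,150,90),(20,255,255))>0
  q=P[m&(abs(P[...,0])<.03)&(abs(P[...,1])<.03)&(P[...,2]<.13)]; print('orange core',n,len(q),q.max(0) if len(q) else 0)
E
```

```text
t 34.42 pos [ 0.4667 -0.1935  0.2628] heading 152.51 tilt 0.21 F [ 7.8 -4.5  4.8] w -0.0002
[-0.08184438 -0.05182899  0.26284608]
wrist knob 5118 [-0.126 -0.068  0.275] [-0.089 -0.038  0.298] [-0.114 -0.052  0.292]
side knob surface [-0.1104 -0.0644  0.2872] 69 corrected for rest view (.049,.326)->(.049,.319): angle 1.163
[ 350  100   53  163 6877] ((-72.0159912109375, 0.020069122314453125), (42.27497482299805, 157.04031372070312), 89.8720474243164) [-0.15054033 -0.02117456] [-0.08637096  0.00022753  0.08795703]
orange core side 6 [ 0.00645916 -0.01162168  0.10402742]
orange core top 0 0
```

>>> {"op": "step_arm", "data": {"steps": [{"grip": 0.0,"travel": [0,0,0],"yaw": 0},{"grip": 0.0,"travel": [0,0,0],"yaw": 0},{"grip": 0.0,"travel": [0,0,0],"yaw": 0},{"grip": 0.0,"travel": [0,0,0],"yaw": 0}]}}

```text
t: 35.17
ee_pos: [0.4667, -0.1935, 0.2629]
tool_rot: [0.002, 0.238, 0.971, -0.0]
contact_force: [6.1, -4.2, 5.3]
gripper_width: 0.0
```

```bash
python3 - <<'E'
from h import *
plan();angle()
d=grab('top');P=d['P'];z=P[...,2];w=((z>0.070)&(z<0.086)).astype(np.uint8);w[:,:150]=0;w[:120]=0;w[250:]=0;w[:,290:]=0
k,l,st,ce=cv2.connectedComponentsWithStats(w,connectivity=4)
for i in range(1,k):
    if st[i,4]>300: print('plain',st[i],cv2.minAreaRect(P[l==i][:,:2].astype(np.float32)*1000))
a=r.sense();print(a['t'],a['contact_force'],a['joint_vel'].round(3))
print(r.job_done())
E
```

```text
t 35.17 pos [ 0.4667 -0.1935  0.2629] heading 152.51 tilt 0.21 F [ 6.1 -4.2  5.3] w 0.0
side knob surface [-0.1101 -0.064   0.2883] 70 corrected for rest view (.049,.326)->(.049,.319): angle 1.156
plain [219 157  22  51 621] ((544.3423461914062, 199.5712890625), (43.104793548583984, 170.69467163085938), 82.2012939453125)
35.275 [ 5.58878671 -4.9413337   5.2087104 ] [-0.001 -0.001 -0.     0.     0.001 -0.   ]
the job is handed in; nothing more can be done
None
```

I pulled the block with the orange core out of its plot, laid it in the press against the stop, and let go. I then pulled the lever into the green band and handed the job in at t = 35.3 s, still holding it. The hand-in gave no verdict.

**Lever grip:** Pinching the knob failed twice; it slipped out and the lever sprang back to rest. The depth images put the fingertips about 0–10 mm behind the reported TCP, where the description says 22 mm ahead. I ended up holding the lever with closed fingers hooked behind the knob. They touch it under spring load but do not grip around it.

**Last checks:**

| Check | Measured | Required |
|---|---|---|
| Lever angle | about 1.15–1.16 rad, steady | 1.04–1.24 rad |
| Force from the lever on the fingers | about 9 N | over 2 N |
| Block position | rear edge within 0.5 mm of its seat, less than 0.3 mm off-axis, square, roof at z 0.088 m (seated height) | within 12 mm |
| Core top height | about 0.104 m, from only 6 pixels | 0.102 m fully home, within 1 mm |
| Plain block | moved less than 1 mm | under 10 mm |

- **Core height:** the reading is about 2 mm high, which is also the calibration error, so it does not show the core is home within 1 mm. By the given ram travel, this lever angle should press it home with roughly 11 N; I did not measure that force.
- **Camera disagreement:** the top and wrist cameras differed by about 4 mm in x. I used the wrist camera for positioning, and the block seated where it predicted.
- **Bystanders:** I did not measure the bystanders' final positions. The arm kept well away from them.

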